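Draw a stuck shelf dowel with locking pliers

ROBOT

A 7-joint arm with a two-finger parallel gripper is mounted at the origin on the work surface. World frame = base frame: x ahead of the robot, y to its left, z up, the work surface at z = 0. Lengths are in m, angles in rad, forces in N, time in s.
With the tool pointing down it reaches from about 0.4 to 0.85 m from the base axis. Payload 10.4 kg.
Tool frame: the origin (TCP) lies between the finger pads; the fingertips stand 19 mm ahead of it and the grasp point (between the pads) is the TCP; x points along the fingers, y is the direction in which the jaws open and shut, and the axes are right-handed (so a half turn about x gives the same grasp; the last joint's range is limited). The gripper opens to 87 mm and grips with 3 to 60 N. Pads are 19 mm wide; open, the fingers measure 117 mm over their backs; the gripper's body (75 mm by 190 mm) begins 51 mm behind the grasp point.
Start: joints at [-1.271, 0.332, -0.065, 1.46, 0.022, 1.35, -0.088], TCP at [0.198, 0.593, 0.242] pointing down, gripper open.
Joint ranges: [-2.6, 2.6], [-0.5, 2.12], [-1.47, 1.34], [0.16, 2.42], [-1.27, 4.41], [0.06, 2.06], [-2.6, 2.6]. Speed limits (rad/s): [2.22, 2.22, 2.79, 2.79, 3.14, 3.14, 3.14].

INTERFACE

Orientations are given as a unit quaternion [x, y, z, w].
In Python, from bench import r gives the robot as it stands.
- The arm moves only by the tool drive_tool, never from a script. Its argument "motion" is a list of rows, each a list of 4 numbers: the shift along the tool's x, y, z in cm, then the turn about the tool's x in units of 5 degrees (1.0 is 5 degrees). In form: [[tx, ty, tz, twist], ...]. A call has 1 to 20 rows; each row is the pose to reach, as a shift and turn from the pose commanded when the call began, along the tool's axes at that moment; what a row does not reach only later rows make up. A row lasts 1/12 s, in which the tool goes at most 41.7 mm and 7.16 degrees, less where a joint would pass 70% of its speed; a pose out of reach is approached as far as the arm can. A call with a gripper value outside its range is refused whole. "grip" is the closure in counts, from 0 (fully open) to 255 (shut), set as the call begins (left out, the last holds). The fingers move at their own pace and stop on an object; "force" is the grip in N (left out, the last holds). Time passes only in rows, so rows that repeat a pose let the fingers close. It gives the time, the measured TCP pose, the force and the opening at its end, in the units of the state.
- r.read_state(): the state, without advancing time (a new reading comes with each control period).
- r.camera(name): name is "scene" or "side" or "wrist"; returns the picture (400x640x3 uint8, red, green, blue); there is no depth.
- r.calibration(name): a dict with "fx", "fy", "cx", "cy" (pixels), "dist" ([k1, k2, p1, p2, k3] as OpenCV has them; the pictures are not rectified), "xyz" and "orientation" of the camera in the world. Camera axes: x right, y up, looking along -z (the intrinsics and any distortion apply to the point x, -y, -z); pixel columns grow to the right and rows downward; lengths in m; the calibration is good to about 2 mm. A picture is of the moment at which its call begins: read the wrist's pose just before it. calibration takes no time and is no camera call; for the wrist camera it gives the pose at the moment of the call.
- r.close_job(): hands the job in, once; it reports no verdict.
The state is a dict: "time": time; "joint_positions": joint angles; "joint_vel": joint speeds; "joint_torque": joint torques, N m; "ee_pos": TCP position; "eef_rot": TCP orientation; "ft_force": force on the tool from outside, world axes, zero at the start; "torque": the same for the moment, N m; "width": finger opening in m.
Only numpy, scipy, OpenCV 4.12 (cv2) and the standard library are available. Lean on these libraries where they do the work, as an engineer would, in place of code of your own. Each camera call takes 0.05 s, during which the arm holds its last target.

TASK

A steel dowel is stuck in the end of the birch shelf board. Slide the open locking pliers up over it until their nose presses snugly against the wood, squeeze the handles over centre so that they lock on the dowel, and draw it straight out of its hole without ramming the board or wrenching the dowel. Then pinch the release lever so that the pliers spring open, and leave pliers and dowel lying free on the shelf, with nothing else disturbed.

Things in the scene. Friction and masses are not known exactly. Their poses are not given: they have to be found in the camera images.
- shelf_board: birch shelf board lying flat, 230 x 400 mm, 18 mm thick, fixed. Origin: on its underside, in its end face, straight below the dowel's hole. Its y axis runs into the board (the end face looks to -y), z up. The hole is 20 mm deep, its axis along y, 9 mm above the shelf; an empty second hole is at x = +85 mm
- dowel: plain steel dowel pin, 8 mm diameter, 40 mm long, lying along its y axis, stuck half in the board's end: 20 mm stand out, axis 9 mm above the shelf. Origin: its middle (in the end face at the start). The tight hole holds it with roughly 9 to 18 N along its axis
- pliers: steel locking pliers lying flat and open, 200 mm long plus a screw at the tail, 17 mm thick, about 0.4 kg, free to slide. Origin: underside, on the grip line between closed jaws, 115 mm behind the nose. x to the nose, y to the fixed handle, z up. Fixed handle: straight bar x = -85 to 42, y = 17 to 25 mm; open, there is room for a finger beside it at x = -66. Moving handle on the -y side, riveted at (46, -13)
- nose (a point): front end of the pliers, pliers (115, 0, 9) mm. The fixed jaw's face is at y = +4 mm, x = 80 to 115; the open moving jaw's face slants from y = -5 (x = 80) to y = -9 mm at the nose: 13 mm between the open jaws there. Locked on the dowel, its axis lies at y = 0
- fixed_squeeze (a point): where one finger presses to squeeze: outer face of the fixed handle, pliers (10, 25, 8.5) mm. Squeeze across both handles here: 66 mm open, 50 mm locked. A spring keeps them open: under 6 N they stay open and can be slid about so held, 7 to 9 N starts them closing; with the dowel in the jaws 10 to 14 N takes them over centre, then they stay locked by themselves
- handle_squeeze (a point): where the other finger presses: outer face of the moving handle, at pliers (10, -25, 8.5) mm when locked and about (14, -36, 8.5) mm when open; open, that handle slants 22 degrees outward to its tail, locked it is parallel to the fixed one. In a squeeze only this handle moves on the pliers, so a hand that closes evenly has to follow the fixed handle by half the closing
- handle (a joint): angle of the moving handle to the moving jaw, rad: 0 open, about 0.49 at dead centre, 0.52 locked on the dowel; it springs back to 0 when released
- handle_tail (a point): outer face of the moving handle 9 mm from its tail, 8.5 mm above the underside; pliers (-76, -25) mm locked, (-66, -69) mm open
- lever_tail (a point): inner face (between the handles) of the release lever near its tail, 8.5 mm up. The lever lies along the inner side of the moving handle; pinch it against that handle, lever_tail towards handle_tail: 15 mm across, lever travel 2 to 6 mm, about 5 N if the handle may swing out, 8 to 12 N if it is held still. Locked, there are 27 mm between lever and fixed handle for a finger
- release_lever (a joint): release lever angle, rad: 0 at rest, 0.03 when it meets the link, 0.17 fully pinched; springs back
- bowl: bystander: stainless steel bowl, 150 mm across, 60 mm high; origin centre of its underside
- chips: bystander: stack of green plastic poker chips, 39 mm across, 30 mm high, on the board; origin centre of its underside
- pawn_a: bystander: yellow plastic pawn on the board, 28 mm across, 52 mm high; origin centre of its underside
- pawn_b: bystander: the other yellow pawn, on the shelf; same size
- card_box: bystander: playing card box lying flat, 64 x 90 x 19 mm; origin centre of its underside
- dice_cup: bystander: brown dice cup, 80 mm across, 95 mm high; origin centre of its underside
Things that resemble listed ones, but are neither listed nor needed, are in the scene too. What is shaped like the pliers but pink is not meant.

How it is judged:
On the way, in this order (a step that is already met when the one before it is completed fails the run):
1. the nose of the open pliers is pressed against the board's end (more than 3 N), the dowel between the jaws (contact force between pliers and shelf_board above 3 N and value of joint handle below 0.4 rad and y of nose in the frame of shelf_board above -0.003 m and y of dowel in the frame of pliers between -0.008 and 0.002 m), for 0.3 s.
2. the pliers are locked over centre on the dowel, their nose within 3 mm of the board's end, the dowel still in its hole (value of joint handle above 0.5 rad and contact force between pliers and dowel above 12 N and y of nose in the frame of shelf_board above -0.003 m and y of dowel in the frame of shelf_board above -0.005 m), for 0.3 s.
3. the dowel is out of its hole, still locked in the jaws (value of joint handle above 0.5 rad and contact force between pliers and dowel above 12 N and y of dowel in the frame of shelf_board below -0.022 m), for 0.1 s.
At the end, for the whole second after the job is handed in: Pliers open (handle under 0.15 rad), flat on the shelf and at rest; dowel wholly out of its hole (its middle more than 22 mm in front of the board's end), loose from the jaws (under 2 N) and lying at rest on the shelf; bystanders within 20 mm of their places (value of joint handle below 0.15 rad and y of dowel in the frame of shelf_board below -0.022 m and height (world z) of dowel below 0.012 m and contact force between pliers and dowel below 2 N and angle between pliers's own z axis and vertical below 0.15 rad and height (world z) of pliers below 0.008 m and linear speed of each of pliers, dowel below 0.02 m/s); the robot touches nothing.
It fails at once if the pliers rammed against the board with more than 20 N (contact force between pliers and shelf_board above 20 N).
It fails at once if the dowel wrenched in its hole: more than 45 N between dowel and board (contact force between dowel and shelf_board above 45 N).
It fails at once if a bystander (bowl, chip stack, either pawn, card box or dice cup) moved more than 20 mm (distance of any of bowl, chips, pawn_a, pawn_b, card_box, dice_cup from where it was at the start of the episode above 0.02 m).
It also fails if it takes over 72 s, if anything falls off the work surface, if the arm or the gripper's body presses on something with over 40 N, if the wrist force passes 120 N, or if a joint passes its speed limit or range.

## Working session

There is one attempt and no reset: what is moved stays moved. The work goes in short steps, Python scripts to look and compute and a tool call to move; the robot and the scene stay as the last step left them, time stands still between calls to the robot, and variables do not carry over. Pictures are saved under pics/ and viewed, and the job is handed in when it is done.

Besides the shell and the picture viewer there is one more tool, called after ">>>" in YAML: its name, and indented under it one key for each argument. drive_tool: Moves the arm, as the interface text tells. Its arguments: {"type":"object","properties":{"motion":{"type":"array","items":{"type":"array","items":{"type":"number"}}},"grip":{"type":"number"},"force":{"type":"number"}},"required":["motion"]}

```bash
ls; mkdir -p pics
python3 - <<'E'
from bench import r
import cv2
s=r.read_state();print(s)
for n in ["scene","side","wrist"]:
    c=r.calibration(n);print(n,c)
    cv2.imwrite(f"pics/{n}0.png",r.camera(n)[:,:,::-1])
E
```

```text
pics
{'time': 0.0, 'joint_positions': array([-1.27057011,  0.33289414, -0.06470153,  1.46096741,  0.02157644,
        1.34987084, -0.0885033 ]), 'joint_vel': array([-1.46366354e-04,  2.49619780e-04, -6.22750970e-05, -7.52054906e-04,
        2.50101796e-03, -1.11055793e-03,  1.98511487e-03]), 'joint_torque': array([ 5.50911329e-05, -6.23255253e+01,  2.47927249e-02, -3.89898956e+01,
       -6.13241899e-02,  3.97995289e-02,  1.40545553e-04]), 'ee_pos': array([0.19816078, 0.59236984, 0.24072754]), 'eef_rot': array([ 0.11312964,  0.69798294, -0.11414284,  0.69784878]), 'ft_force': array([ 1.01841634, -0.2906047 ,  0.53051057]), 'torque': array([ 0.02414604, -0.04555162, -0.01782601]), 'width': 0.08649936734886683}
scene {'fx': 428.00714432043657, 'fy': 428.00714432043657, 'cx': 323.38010107532483, 'cy': 203.31894184792247, 'dist': array([0.02552203, 0.        , 0.        , 0.        , 0.        ]), 'xyz': array([1.1149235 , 0.44347042, 0.72521286]), 'orientation': array([0.19700983, 0.37035423, 0.79727132, 0.43403146])}
side {'fx': 367.5051819150664, 'fy': 367.5051819150664, 'cx': 321.6755050729591, 'cy': 203.0777409190463, 'dist': array([-0.05671536,  0.        ,  0.        ,  0.        ,  0.        ]), 'xyz': array([ 0.17033739, -0.57320158,  0.73343068]), 'orientation': array([ 0.37011078, -0.08808049, -0.19713589,  0.90354705])}
wrist {'fx': 311.90820123005744, 'fy': 311.90820123005744, 'cx': 319.04148245999005, 'cy': 202.21994504929333, 'dist': array([-0.05166363,  0.        ,  0.        ,  0.        ,  0.        ]), 'xyz': array([0.12547296, 0.61757026, 0.38377022]), 'orientation': array([-0.11646574, -0.08278846,  0.57800635,  0.80342421])}
```

View pics/scene0.png

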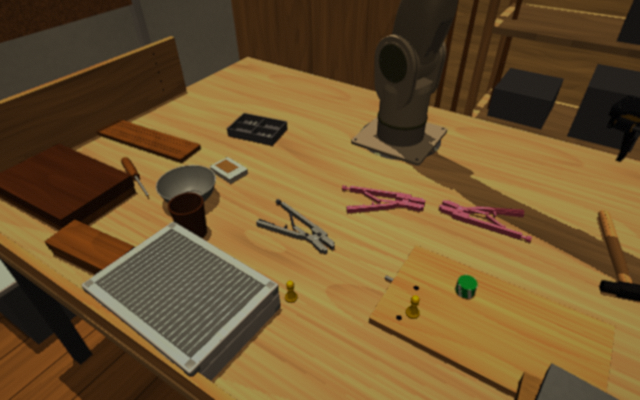

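View pics/side0.png

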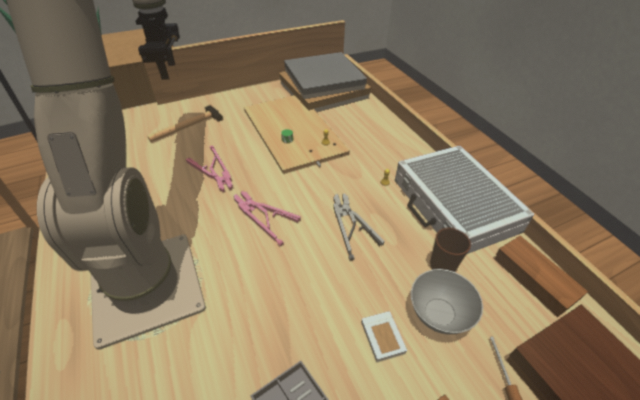

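View pics/wrist0.png

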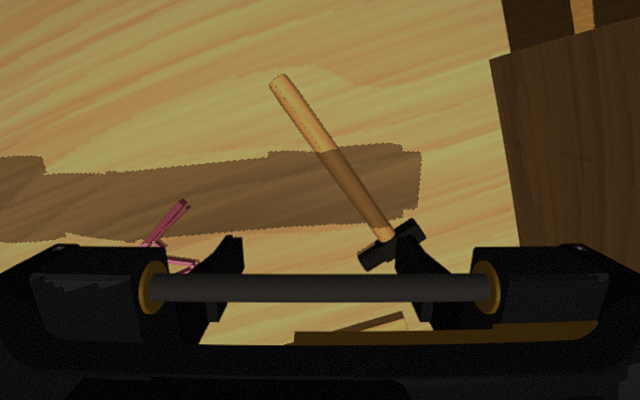

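The grey pliers are at scene (300,228) and side (352,222), with the nose at scene (330,245). The two pink ones, at scene (385,200) and (485,218), are excluded by colour. The dowel sticks out of the board's end at scene (390,279) and side (318,163).

```bash
cat > h.py <<'E'
import numpy as np,cv2
from scipy.spatial.transform import Rotation as R
from bench import r
def ray(c,u,v):
    K=np.array([[c['fx'],0,c['cx']],[0,c['fy'],c['cy']],[0,0,1]])
    p=cv2.undistortPoints(np.array([[[u,v]]],float),K,np.array(c['dist']))[0,0]
    return R.from_quat(c['orientation']).apply([p[0],-p[1],-1])
def P(c,u,v,z):
    d=ray(c,u,v);return c['xyz']+d*(z-c['xyz'][2])/d[2]
def proj(c,X):
    q=R.from_quat(c['orientation']).inv().apply(np.array(X)-c['xyz'])
    K=np.array([[c['fx'],0,c['cx']],[0,c['fy'],c['cy']],[0,0,1]])
    q=np.atleast_2d(q)*[1,-1,-1]
    return cv2.projectPoints(q,np.zeros(3),np.zeros(3),K,np.array(c['dist']))[0][:,0]
def crop(im,u0,v0,u1,v1,k,name):
    cv2.imwrite('pics/'+name,cv2.resize(im[v0:v1,u0:u1],None,fx=k,fy=k,interpolation=cv2.INTER_CUBIC))
E
python3 - <<'E'
from h import *
a=cv2.imread('pics/scene0.png');b=cv2.imread('pics/side0.png')
crop(a,240,185,440,335,4,'sc.png');crop(b,240,90,420,270,3,'sd.png')
E
```

```text
(no output)
```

View pics/sc.png

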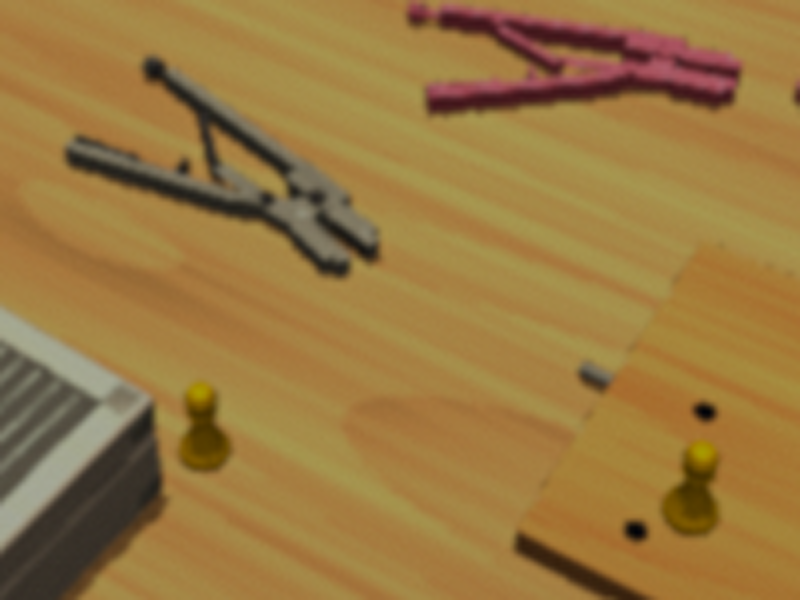

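View pics/sd.png

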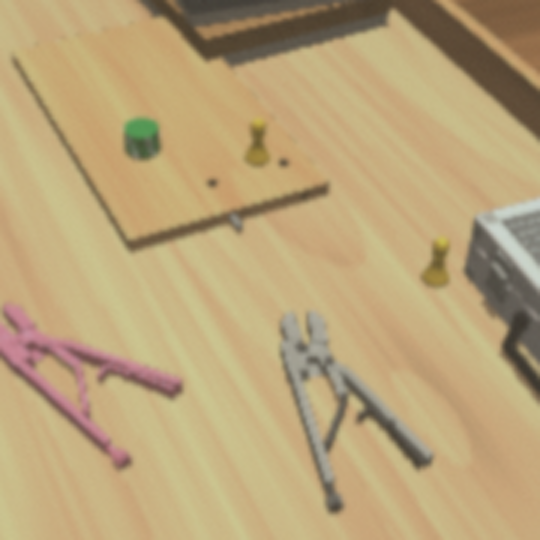

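Run:
```python
from h import *
s=r.calibration('scene');d=r.calibration('side')
def pr(n,c,crop,k,o,z):
    print(n,P(c,o[0]+crop[0]/k,o[1]+crop[1]/k,z).round(4))
sc=lambda n,p,z:pr('scene '+n,s,p,4,(240,185),z)
sd=lambda n,p,z:pr('side '+n,d,p,3,(240,90),z)
sc('screw',(155,68),.009);sd('screw',(334,500),.009)
sc('fixjaw tip',(372,238),.015);sd('fixjaw tip',(291,316),.015)
sc('movjaw tip',(340,262),.015);sd('movjaw tip',(317,316),.015)
sc('mtail',(73,150),.015);sd('mtail',(428,460),.015)
sc('dowel tip',(586,370),.009);sd('dowel tip',(238,228),.009)
sc('dowel root',(608,383),.009);sd('dowel root',(233,216),.009)
sc('hole1',(704,411),.018);sd('hole1',(212,182),.018)
sc('hole2',(636,530),.018);sd('hole2',(284,162),.018)
sc('corner',(518,535),.018);sd('corner',(327,187),.018)
sc('corner2',(700,245),.018);sd('corner2',(130,243),.018)
sc('pawnb',(204,460),.0);sd('pawnb',(435,278),.0)
sc('pawna',(690,520),.018);sd('pawna',(257,155),.018)
```

```text
scene screw [ 0.4703 -0.1206  0.009 ]
side screw [ 0.4699 -0.1225  0.009 ]
scene fixjaw tip [0.5289 0.0821 0.015 ]
side fixjaw tip [0.5311 0.0781 0.015 ]
scene movjaw tip [0.5546 0.0768 0.015 ]
side movjaw tip [0.5534 0.0681 0.015 ]
scene mtail [ 0.5641 -0.1106  0.015 ]
side mtail [ 0.5581 -0.1225  0.015 ]
scene dowel tip [0.545  0.2273 0.009 ]
side dowel tip [0.5426 0.2222 0.009 ]
scene dowel root [0.5466 0.2411 0.009 ]
side dowel root [0.546  0.2421 0.009 ]
scene hole1 [0.5436 0.2932 0.018 ]
side hole1 [0.5447 0.2932 0.018 ]
scene hole2 [0.6281 0.2949 0.018 ]
side hole2 [0.6308 0.2942 0.018 ]
scene corner [0.6616 0.2484 0.018 ]
side corner [0.6528 0.2358 0.018 ]
scene corner2 [0.4353 0.2433 0.018 ]
side corner2 [0.4297 0.235  0.018 ]
scene pawnb [ 0.6978  0.0857 -0.    ]
side pawnb [0.6941 0.0817 0.    ]
scene pawna [0.6087 0.3144 0.018 ]
side pawna [0.6094 0.3178 0.018 ]
```

```bash
cat >> h.py <<'E'
def st():
    s=r.read_state();q=R.from_quat(s['eef_rot']);return s,s['ee_pos'],q.as_matrix()
def need(target,yawvec=None):
    """shift in cm along tool axes to reach world target; twist units to align tool y with yawvec (xy)"""
    s,p,M=st();d=M.T@(np.array(target)-p)*100
    out=[d.round(2)]
    if yawvec is not None:
        v=M.T@np.array([yawvec[0],yawvec[1],0]);a=np.degrees(np.arctan2(v[2],v[1]))
        a=(a+90)%180-90
        out.append(round(a/5,2))
    print('need',out,'t',s['time'].__round__(2) if hasattr(s['time'],'__round__') else s['time'])
E
python3 - <<'E'
from h import *
s,p,M=st();print(p,M.round(3))
d=r.calibration('side')
for n,u,v,z in [('cup base',447,262,0),('bowl',445,315,.03),('card',383,336,.019)]: print(n,P(d,u,v,z).round(3))
# camera offset in tool frame
c=r.calibration('wrist');print('cam in tool',(M.T@(c['xyz']-p)).round(3),'look in tool',(M.T@(-R.from_quat(c['orientation']).as_matrix()[:,2])).round(3))
y=np.radians(75)
need([0.51,-0.03,0.25],[-np.sin(y),np.cos(y)])
E
```

```text
[0.19815914 0.59247436 0.24097292] [[-0.     0.317  0.948]
 [-0.001  0.948 -0.317]
 [-1.    -0.001  0.   ]]
cup base [ 0.68  -0.229 -0.   ]
bowl [ 0.569 -0.351  0.03 ]
card [ 0.431 -0.332  0.019]
cam in tool [-0.143  0.001 -0.077] look in tool [ 0.959 -0.001  0.283]
need [array([ -0.85, -49.14,  49.32]), np.float64(17.3)] t 0.15
```

Run:
```python
from h import *
y=np.radians(75)
need([0.5,-0.13,0.31],[-np.sin(y),np.cos(y)])
```

```text
need [array([ -6.84, -58.95,  51.54]), np.float64(17.3)] t 0.15
```

>>> drive_tool:
  motion:
    - [-0.4,-3.3,2.9,1]
    - [-0.8,-6.6,5.7,2]
    - [-1.2,-9.9,8.6,3]
    - [-1.6,-13.2,11.5,4]
    - [-2,-16.5,14.4,5]
    - [-2.4,-19.8,17.3,6]
    - [-2.8,-23.1,20.2,7]
    - [-3.2,-26.4,23,8]
    - [-3.6,-29.7,26,9]
    - [-4,-33,28.8,10]
    - [-4.4,-36.3,31.7,11]
    - [-4.8,-39.6,34.6,12]
    - [-5.2,-42.9,37.5,13]
    - [-5.6,-46.2,40.4,14]
    - [-6,-49.5,43.3,15]
    - [-6.4,-53,46.3,16]
    - [-6.8,-57,49.8,17]
    - [-6.8,-59,51.5,17.3]
    - [-6.8,-59,51.5,17.3]
    - [-6.8,-59,51.5,17.3]
  grip: 0
  force: 20

```text
time: 1.82
ee_pos: [0.5, -0.1372, 0.3098]
eef_rot: [-0.562, -0.427, 0.563, -0.429]
ft_force: [-0.4, -0.7, -0.5]
width: 0.0869
```

Run:
```python
from h import *
import json
s,p,M=st();print(p,s['time'],s['joint_positions'].round(2));c=r.calibration('wrist');im=r.camera('wrist')[:,:,::-1]
json.dump({k:np.array(v).tolist() for k,v in c.items()},open('w1.json','w'))
cv2.imwrite('pics/w1.png',im);
```

```text
[ 0.50000708 -0.13719239  0.30976564] 1.8167 [-0.53  0.05  0.75  1.67 -0.03  1.44 -0.05]
```

View pics/w1.png

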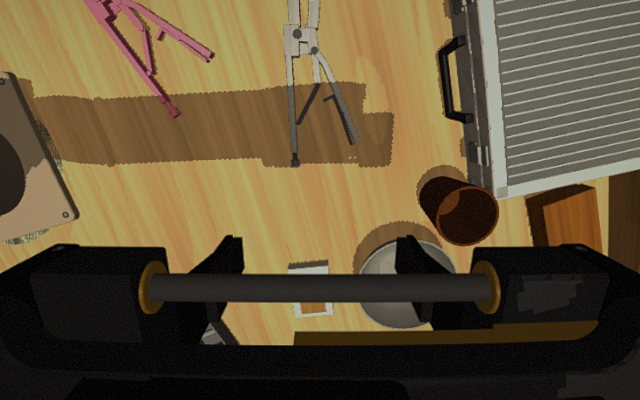

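>>> drive_tool:
  motion:
    - [0,0,-3,0]
    - [0,0,-6,0]
    - [0,0,-9,0]
    - [0,0,-9,0]
    - [0,0,-9,0]

```text
time: 2.28
ee_pos: [0.5227, -0.0403, 0.309]
eef_rot: [-0.56, -0.432, 0.56, -0.432]
ft_force: [-0.8, -1.2, -1.7]
width: 0.0868
```

Run:
```python
from h import *
import json
s,p,M=st();print(p,s['time'],s['joint_positions'].round(2));c=r.calibration('wrist');im=r.camera('wrist')[:,:,::-1]
json.dump({k:np.array(v).tolist() for k,v in c.items()},open('w2.json','w'))
cv2.imwrite('pics/w2.png',im);crop(im,220,0,420,250,3,'w2c.png')
crop(im,230,10,390,120,5,'w2a.png');crop(im,230,110,390,220,5,'w2b.png')
```

```text
[ 0.52265485 -0.0402946   0.3090429 ] 2.2833 [-0.63  0.07  0.66  1.65 -0.04  1.44 -0.22]
```

View pics/w2.png

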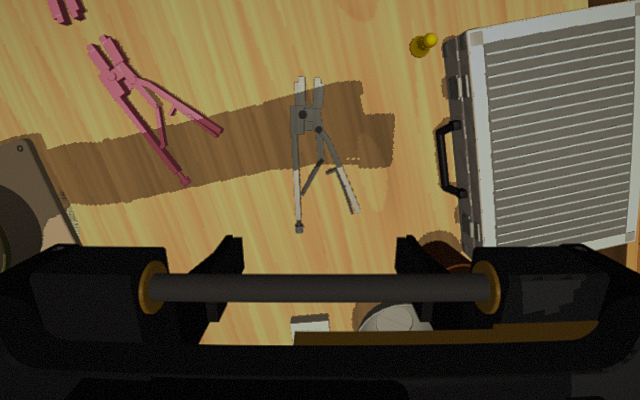

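View pics/w2a.png

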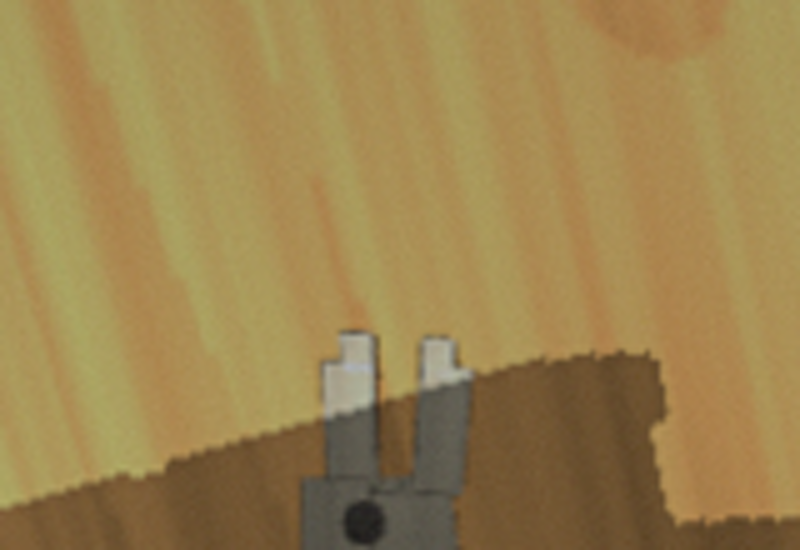

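View pics/w2b.png

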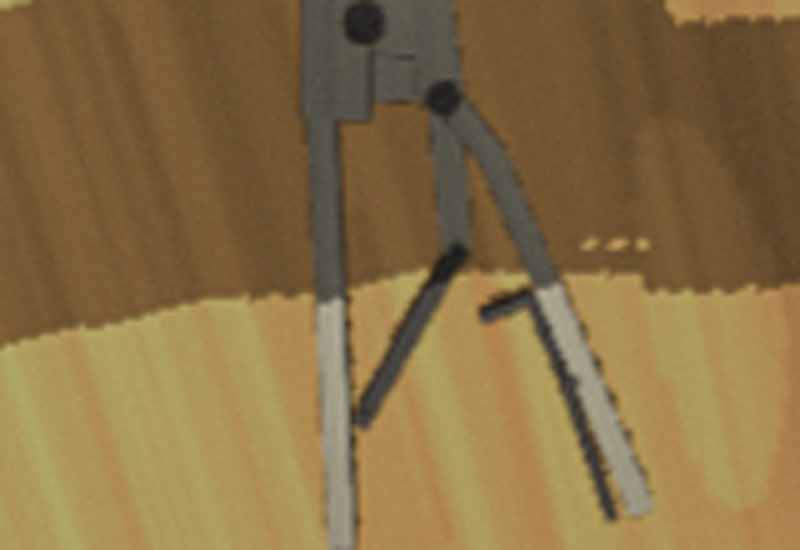

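Run:
```python
from h import *
import json
c={k:np.array(v) for k,v in json.load(open('w2.json')).items()}
A=lambda u,v,z=.017:P(c,230+u/5,10+v/5,z)
B=lambda u,v,z=.017:P(c,230+u/5,110+v/5,z)
pl=[('jaw in nose',A(377,332),(115,4)),('rivet',B(443,97),(46,-13)),('fix in head',B(340,121),(42,17)),('fix out tail',B(331,548),None),('fix in tail',B(356,548),None),('fix out head',B(307,121),(42,25)),('mtail out',B(652,505),None),('mtail end in',B(628,515),None)]
for n,x,_ in pl: print(n,x.round(4))
o1=B(331,548);o0=B(307,121);i0=B(340,121);i1=B(356,548)
for a,b in((o0,o1),(i0,i1)):
    d=(a-b)[:2];print(np.degrees(np.arctan2(d[1],d[0])))
m=[(x,y) for n,x,y in pl if y]
W=np.array([x[:2] for x,_ in m])*1e3;L=np.array([y for _,y in m],float)
M2,_=cv2.estimateAffinePartial2D(L,W) if 0 else (None,None)
Lc=L-L.mean(0);Wc=W-W.mean(0)
th=np.arctan2((Lc[:,0]*Wc[:,1]-Lc[:,1]*Wc[:,0]).sum(),(Lc*Wc).sum());Rm=np.array([[np.cos(th),-np.sin(th)],[np.sin(th),np.cos(th)]])
t=W.mean(0)-Rm@L.mean(0);print('yaw',np.degrees(th),'origin',t);print((W-(L@Rm.T+t)).round(1))
for n,x,_ in pl: print(n,((x[:2]*1e3-t)@Rm).round(1))
```

```text
jaw in nose [0.5367 0.0817 0.017 ]
rivet [0.536  0.0114 0.017 ]
fix in head [0.5071 0.0123 0.017 ]
fix out tail [ 0.4707 -0.1063  0.017 ]
fix in tail [ 0.4779 -0.1082  0.017 ]
fix out head [0.4984 0.0146 0.017 ]
mtail out [ 0.5655 -0.1174  0.017 ]
mtail end in [ 0.558  -0.1186  0.017 ]
77.1231209203788
76.36244106540526
yaw 76.70691332503819 origin [513.51496398 -31.49102755]
[[ 0.7  0.4]
 [-0.7  1.1]
 [ 0.5 -1. ]
 [-0.5 -0.5]]
jaw in nose [115.5   3.4]
rivet [ 46.9 -12.1]
fix in head [41.2 16.3]
fix out tail [-82.6  24.4]
fix in tail [-82.8  17. ]
fix out head [41.4 25.3]
mtail out [-71.6 -70.4]
mtail end in [-74.5 -63.3]
```

>>> drive_tool:
  motion:
    - [0,0,-3.5,0]
    - [0,0,-7,0]
    - [0,0,-10.5,0]
    - [0,0,-14,0]
    - [0,0,-14,0]
    - [0,0,-14,0]

```text
time: 2.83
ee_pos: [0.5588, 0.0933, 0.3091]
eef_rot: [-0.56, -0.431, 0.561, -0.431]
ft_force: [-0.6, -0.3, 0.3]
width: 0.0871
```

Run:
```python
from h import *
import json
s,p,M=st();print(p,s['time'],s['joint_positions'].round(2));c=r.calibration('wrist');im=r.camera('wrist')[:,:,::-1]
json.dump({k:np.array(v).tolist() for k,v in c.items()},open('w3.json','w'))
cv2.imwrite('pics/w3.png',im)
crop(im,180,20,440,150,3,'w3a.png');crop(im,270,60,370,130,8,'w3b.png')
```

```text
[0.55876721 0.09332905 0.30905085] 2.8333 [-0.74  0.18  0.58  1.54 -0.1   1.45 -0.42]
```

View pics/w3.png

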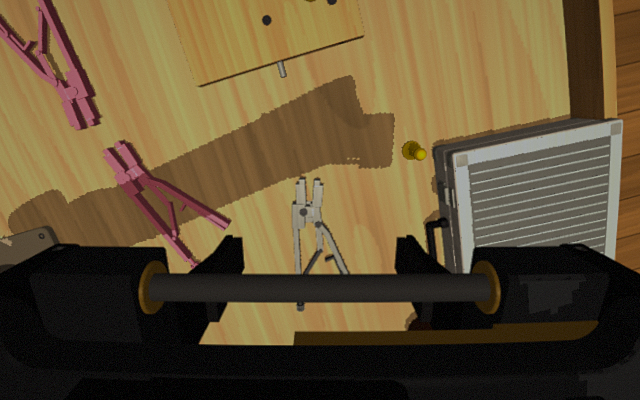

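View pics/w3b.png

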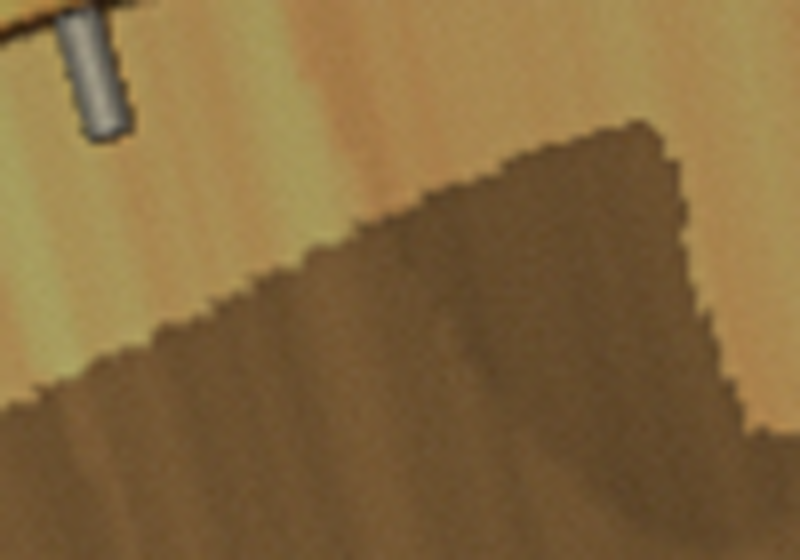

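Run:
```python
from h import *
im=cv2.imread('pics/w3.png');crop(im,190,20,290,95,8,'w3c.png');crop(im,275,20,375,95,8,'w3d.png')
```

```text
(no output)
```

View pics/w3c.png

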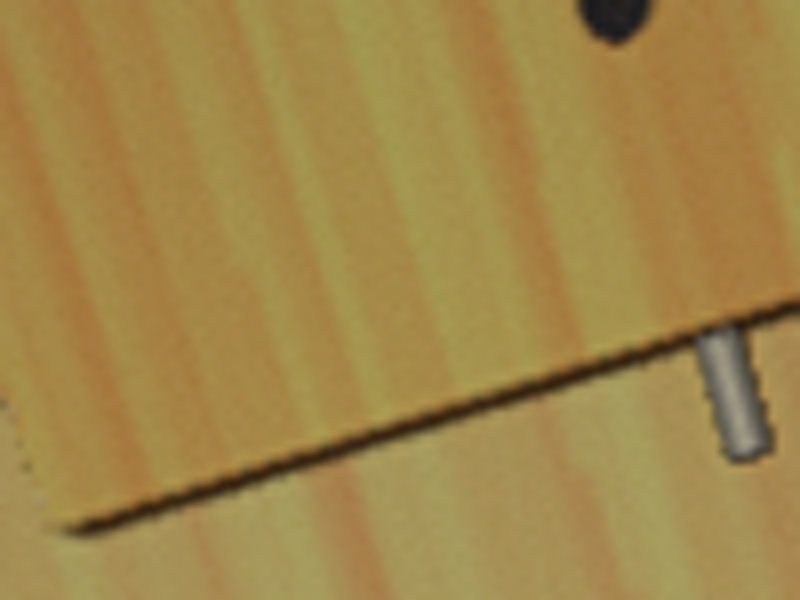

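View pics/w3d.png

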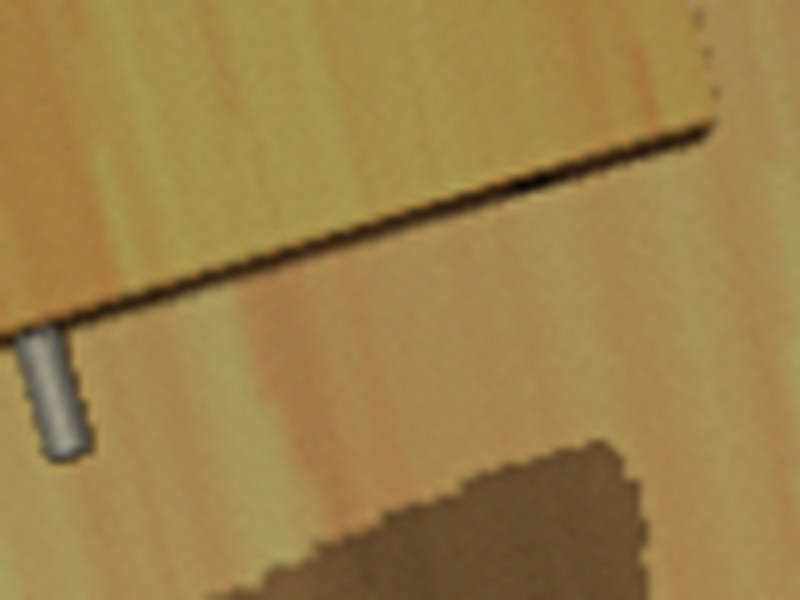

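Run:
```python
from h import *
import json
c={k:np.array(v) for k,v in json.load(open('w3.json')).items()}
A=lambda u,v,z:P(c,190+u/8,20+v/8,z)
B=lambda u,v,z:P(c,275+u/8,20+v/8,z)
l=A(52,524,.018);rr=B(712,120,.018);lm=A(700,323,.018);d=(rr-l)[:2];print(l.round(4),rr.round(4),np.linalg.norm(d),'board yaw',np.degrees(np.arctan2(d[1],d[0])))
tip=A(750,458,.007);root=A(722,333,.012);print('tip',tip.round(4),'root',root.round(4))
tl=A(722,455,.009);tr=A(774,445,.009);print('tip sides',tl.round(4),tr.round(4))
rl=A(697,335,.009);rt=A(742,326,.009);print('root sides',rl.round(4),rt.round(4))
v=(tl+tr-rl-rt)[:2]/2;print('dowel dir',np.degrees(np.arctan2(-v[1],-v[0])))
# pliers check in w3: fixed jaw inner nose, approx
o=np.array([.5135,-.0315]);th=np.radians(76.7);Rm=np.array([[np.cos(th),-np.sin(th)],[np.sin(th),np.cos(th)]])
for q in [(115,4),(115,-9),(46,-13),(42,25),(-85,25)]:
    w=Rm@np.array(q)/1e3+o;print(q,proj(c,[w[0],w[1],.017]).round(1))
im=cv2.imread('pics/w3.png');crop(im,270,165,370,265,6,'w3e.png')
```

```text
[0.4309 0.2424 0.018 ] [0.6585 0.2441 0.018 ] 0.2276062660450177 board yaw 0.4438999753223856
tip [0.5447 0.2226 0.007 ] root [0.5462 0.2419 0.012 ]
tip sides [0.5405 0.2241 0.009 ] [0.5493 0.2233 0.009 ]
root sides [0.5419 0.2432 0.009 ] [0.5495 0.2426 0.009 ]
dowel dir 87.75840766899212
(115, 4) [[305.4 180. ]]
(115, -9) [[314.6 179.8]]
(46, -13) [[318.7 225.1]]
(42, 25) [[293.4 228.3]]
(-85, 25) [[297.5 301.6]]
```

View pics/w3e.png

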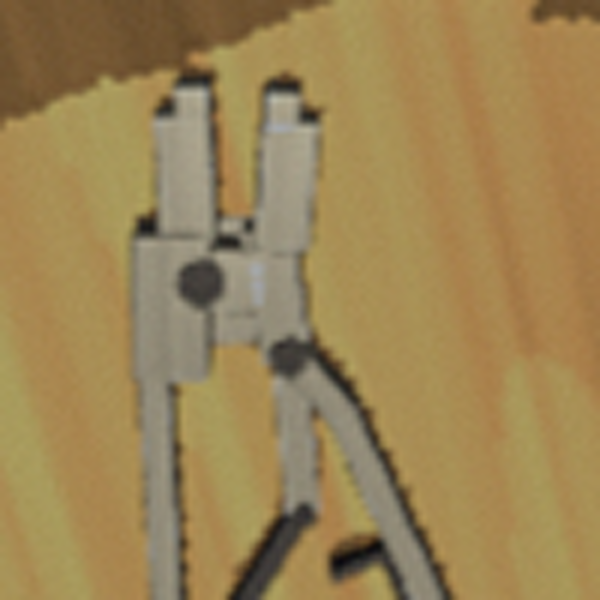

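```bash
cat >> h.py <<'E'
def pw(q,o=(.5135,-.0315),th=76.7,z=.02):
    th=np.radians(th);Rm=np.array([[np.cos(th),-np.sin(th)],[np.sin(th),np.cos(th)]])
    w=Rm@np.array(q)/1e3+np.array(o);return [w[0],w[1],z]
def py(th):
    th=np.radians(th);return [np.sin(th),-np.cos(th)]
E
python3 - <<'E'
from h import *
t=pw((-66,21),z=.024);print(t);need(t,py(76.7))
E
```

```text
[np.float64(0.4778799610172662), np.float64(-0.09089876112233763), 0.024]
need [array([28.56, -3.1 , 19.67]), np.float64(-0.34)] t 2.88
```

>>> drive_tool:
  motion:
    - [2,-0.4,2.8,0]
    - [4,-0.9,5.6,0]
    - [6,-1.4,8.5,-0.2]
    - [8,-1.9,11.5,-0.3]
    - [10,-2.4,14.5,-0.3]
    - [12,-2.9,17.5,-0.3]
    - [14,-3.1,19.7,-0.3]
    - [17,-3.1,19.7,-0.3]
    - [20,-3.1,19.7,-0.3]
    - [22,-3.1,19.7,-0.3]
    - [22,-3.1,19.7,-0.3]
    - [22,-3.1,19.7,-0.3]
  grip: 120
  force: 20

```text
time: 3.88
ee_pos: [0.4771, -0.0917, 0.0897]
eef_rot: [-0.555, -0.437, 0.556, -0.437]
ft_force: [0.3, -0.5, 0.0]
width: 0.046
```

Run:
```python
from h import *
need(pw((-66,21),z=.024),py(76.7));print(st()[0]['width'])
c=r.calibration('wrist');im=r.camera('wrist')[:,:,::-1];cv2.imwrite('pics/w4.png',im)
```

```text
need [array([ 6.57,  0.06, -0.1 ]), np.float64(-0.07)] t 3.88
0.04596220036650959
```

View pics/w4.png

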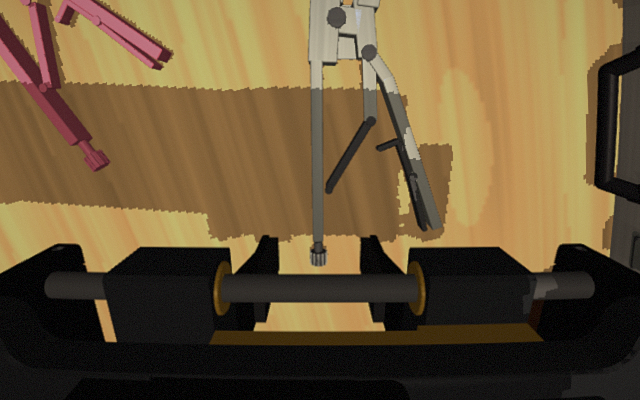

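The fixed handle's tail (318,255) lies centred between the fingers. The moving handle is clear, at (430,225).

>>> drive_tool:
  motion:
    - [2.2,0,0,0]
    - [4.4,0,0,0]
    - [6,0,-0.1,0]
    - [6.6,0,-0.1,0]
    - [6.6,0,-0.1,0]
    - [6.6,0,-0.1,0]

```text
time: 4.43
ee_pos: [0.4792, -0.0896, 0.0249]
eef_rot: [0.556, 0.437, -0.555, 0.438]
ft_force: [0.3, -0.1, 0.2]
width: 0.0462
```

>>> drive_tool:
  motion:
    - [0,0,0,0]
    - [0,0,0,0]
    - [0,0,0,0]
    - [0,0,0,0]
    - [0,0,0,0]
    - [0,0,0,0]
    - [0,0,0,0]
    - [0,0,0,0]
  grip: 255
  force: 40

```text
time: 5.1
ee_pos: [0.4781, -0.0892, 0.0235]
eef_rot: [-0.555, -0.438, 0.555, -0.438]
ft_force: [-2.2, -0.6, 2.7]
width: 0.0075
```

Run:
```python
from h import *
s,p,M=st();print(p,s['width'],s['time'],s['ft_force'])
need(pw((-66,21),z=.024),py(76.7))
c=r.calibration('wrist');im=r.camera('wrist')[:,:,::-1];cv2.imwrite('pics/w5.png',im)
need(pw((-66,21),(.544,.0875),90.4,.024),py(90.4))
```

```text
[ 0.47808892 -0.08921923  0.02351953] 0.0075458633158881645 5.1 [-2.15829385 -0.60735242  2.72031428]
need [array([-0.05,  0.02,  0.17]), np.float64(-0.04)] t 5.1
need [array([ -0.05,   1.84, -11.81]), np.float64(-2.77)] t 5.15
```

View pics/w5.png

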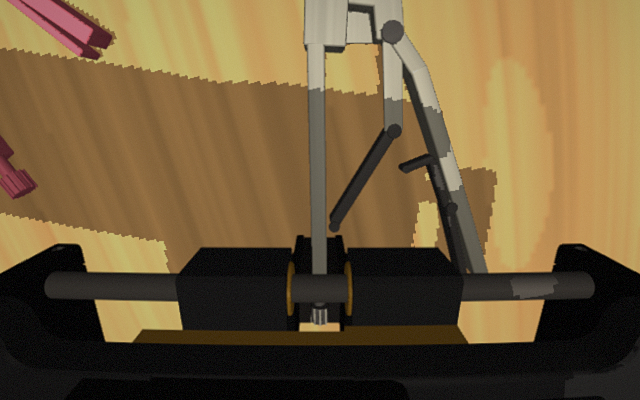

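>>> drive_tool:
  motion:
    - [0,0.1,-0.6,-0.1]
    - [0,0.2,-1.6,-0.3]
    - [0,0.4,-2.8,-0.6]
    - [0,0.6,-4,-0.9]
    - [0,0.8,-5.2,-1.2]
    - [0,1.0,-6.4,-1.5]
    - [0,1.2,-7.6,-1.8]
    - [0,1.4,-8.8,-2.1]
    - [0,1.6,-10,-2.4]
    - [0,1.75,-11,-2.65]
    - [0,1.84,-11.6,-2.77]
    - [0,1.84,-11.6,-2.77]
    - [0,1.84,-11.6,-2.77]

```text
time: 6.23
ee_pos: [0.5236, 0.0206, 0.0235]
eef_rot: [0.499, 0.502, -0.498, 0.502]
ft_force: [1.3, 2.4, 1.2]
width: 0.0075
```

Run:
```python
from h import *
s,p,M=st();print(p,s['width'],s['time'],s['ft_force'], M[:,1])
need(pw((-64.3,21),(.544,.0875),90.4,.0235),py(90.4))
for n in('scene','side'):
    im=r.camera(n)[:,:,::-1];cv2.imwrite(f'pics/{n}6.png',im)
    if n=='scene':crop(im,260,200,420,320,5,'sc6.png')
    else:crop(im,260,130,380,230,6,'sd6.png')
```

```text
[0.52355934 0.02062084 0.0235474 ] 0.007491416026345392 6.2333 [1.33951354 2.41548787 1.17361766] [9.99973830e-01 7.22138259e-03 4.37149654e-04]
need [array([ 0.01, -0.01, -0.24]), np.float64(0.0)] t 6.23
```

View pics/sc6.png

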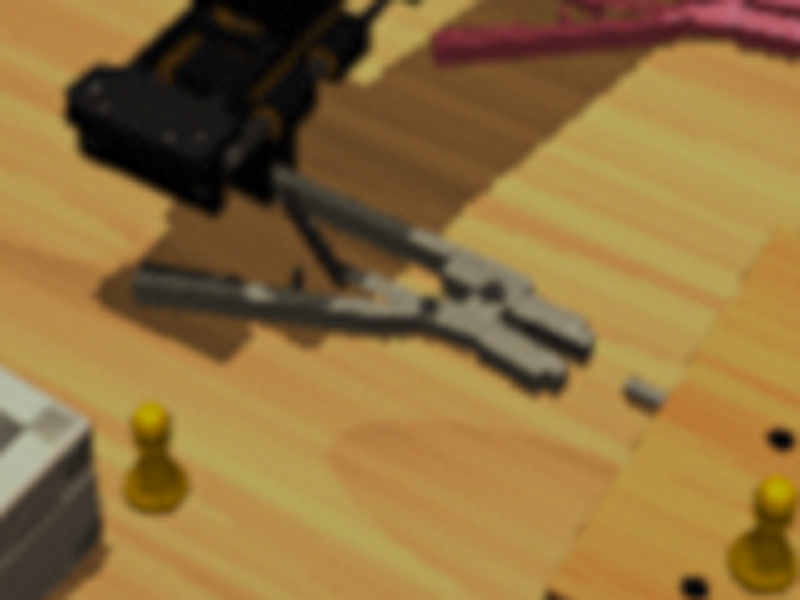

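View pics/sd6.png

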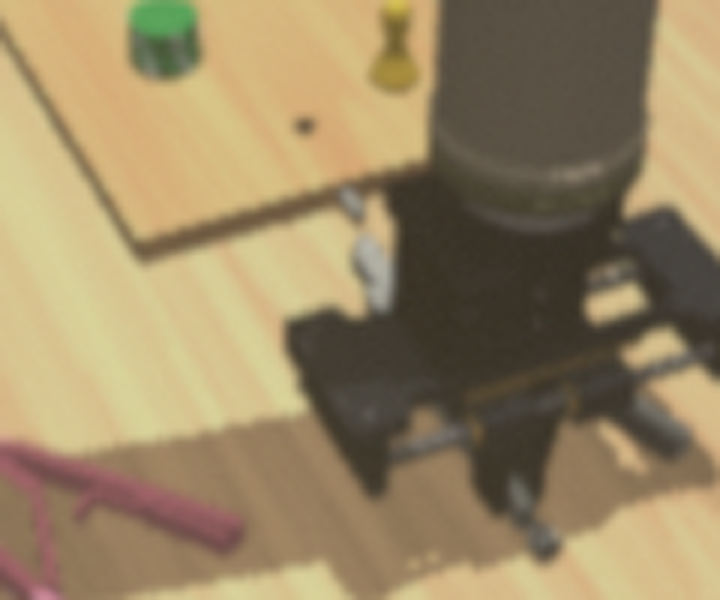

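Run:
```python
from h import *
c=r.calibration('scene');im=cv2.imread('pics/scene6.png')
u0,v0,k=330,235,8
cr=cv2.resize(im[v0:v0+70,u0:u0+95],None,fx=k,fy=k,interpolation=cv2.INTER_CUBIC)
p=np.array([.52356,.02062]);o=p-np.array(pw((-64.3,21),(0,0),90.4)[:2]);print(o)
def line(pts,col):
    q=[tuple(int(t) for t in ((proj(c,x)[0]-[u0,v0]+.5)*k)) for x in pts]
    for a,b in zip(q,q[1:]): cv2.line(cr,a,b,col,1)
line([pw((80,4),o,90.4,.017),pw((115,4),o,90.4,.017),pw((115,12),o,90.4,.017)],(0,0,255))
line([pw((80,-5),o,90.4,.017),pw((115,-9),o,90.4,.017),pw((115,-15),o,90.4,.017)],(0,0,255))
for dx in(-.004,.004): line([[.5453+dx,.2227,.009],[.5453+dx,.2425,.009]],(255,0,0))
line([[.5453-.115,.2417,.018],[.5453+.115,.2433,.018]],(255,0,0))
cv2.imwrite('pics/ov6.png',cr)
```

```text
[0.54411059 0.08506504]
```

View pics/ov6.png

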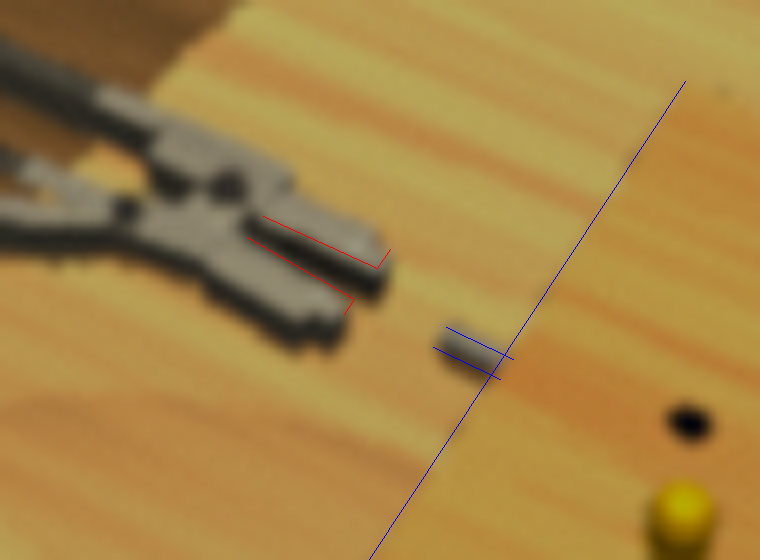

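>>> drive_tool:
  motion:
    - [0,0,-0.4,0]
    - [0,0,-0.8,0]
    - [0,0,-1.2,0]
    - [0,0,-1.6,0]
    - [0,0,-2,0]
    - [0,0,-2.3,0]
    - [0,0,-2.6,0]
    - [0,0,-2.9,0]
    - [0,0,-2.9,0]
  force: 15

```text
time: 7.08
ee_pos: [0.5231, 0.0491, 0.0235]
eef_rot: [0.498, 0.502, -0.498, 0.502]
ft_force: [-0.4, -0.8, 1.6]
width: 0.0076
```

Run:
```python
from h import *
s,p,M=st();print(p,s['width'],s['time'],s['ft_force'])
c=r.calibration('scene')
im=r.camera('scene')[:,:,::-1];crop(im,330,235,425,305,8,'sc7.png')
```

```text
[0.52310524 0.04912765 0.02353642] 0.007647908232052498 7.0833 [-0.40787464 -0.78805231  1.64817286]
```

View pics/sc7.png

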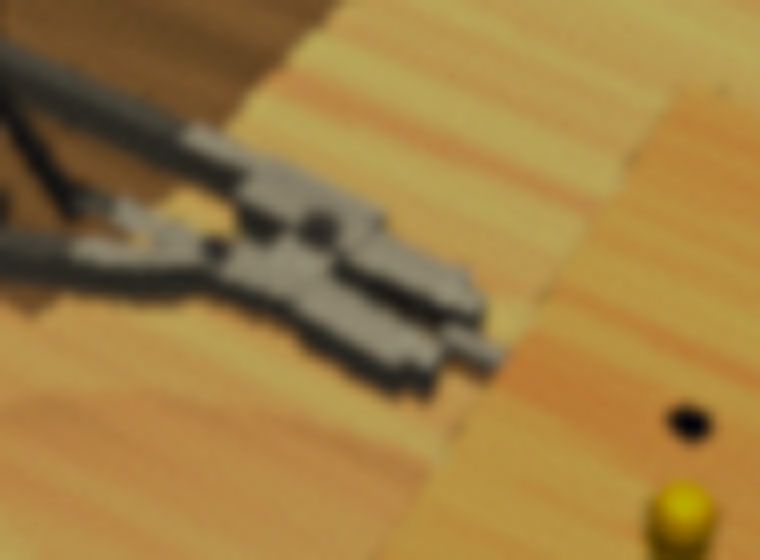

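The jaws now straddle the dowel at crop (470,345), and there is no lateral force.

>>> drive_tool:
  motion:
    - [0,0,-0.2,0]
    - [0,0,-0.4,0]
    - [0,0,-0.6,0]
    - [0,0,-0.8,0]
    - [0,0,-1.0,0]
    - [0,0,-1.15,0]
    - [0,0,-1.15,0]

```text
time: 7.72
ee_pos: [0.5231, 0.0602, 0.0235]
eef_rot: [0.498, 0.502, -0.498, 0.502]
ft_force: [0.1, -1.8, 2.2]
width: 0.0078
```

>>> drive_tool:
  motion:
    - [0,0,-0.06,0]
    - [0,0,-0.12,0]
    - [0,0,-0.18,0]
    - [0,0,-0.18,0]

```text
time: 8.05
ee_pos: [0.523, 0.0615, 0.0235]
eef_rot: [0.498, 0.502, -0.498, 0.502]
ft_force: [0.5, -3.8, 2.4]
width: 0.0078
```

>>> drive_tool:
  motion:
    - [0,0,-0.05,0]
    - [0,0,-0.1,0]
    - [0,0,-0.1,0]

```text
time: 8.3
ee_pos: [0.523, 0.0625, 0.0235]
eef_rot: [0.498, 0.502, -0.498, 0.502]
ft_force: [-0.5, -3.8, 2.1]
width: 0.008
```

>>> drive_tool:
  motion:
    - [0,0,-0.05,0]
    - [0,0,-0.1,0]
    - [0,0,-0.1,0]

```text
time: 8.55
ee_pos: [0.523, 0.0625, 0.0235]
eef_rot: [0.498, 0.501, -0.499, 0.502]
ft_force: [-0.6, -7.4, 3.7]
width: 0.008
```

Run:
```python
from h import *
s,p,M=st();print(p,s['width'],s['time'],s['ft_force'])
im=r.camera('scene')[:,:,::-1];crop(im,330,235,425,305,8,'sc8.png')
print(r.read_state()['ft_force'])
```

```text
[0.52302797 0.06250536 0.02353498] 0.00798512571025044 8.55 [-0.56716491 -7.42668165  3.65746587]
[-1.24821137 -7.31202948  3.927266  ]
```

View pics/sc8.png

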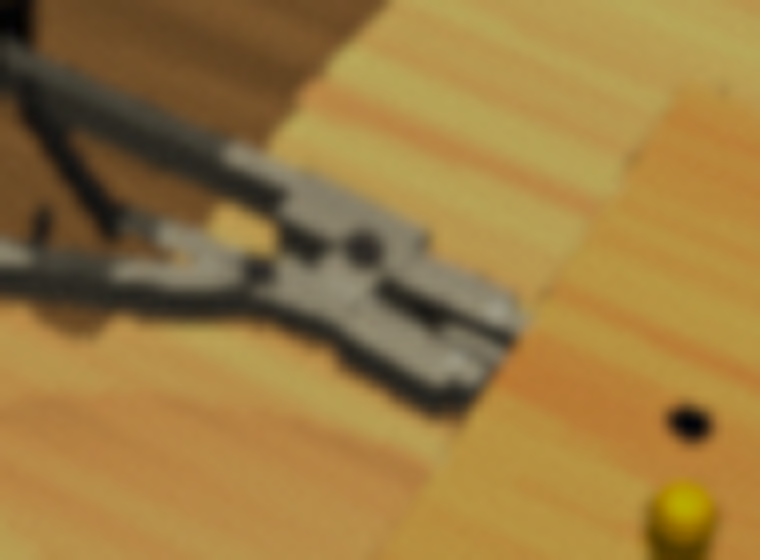

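>>> drive_tool:
  motion:
    - [0,0,-0.04,0]
    - [0,0,-0.04,0]
    - [0,0,-0.04,0]
    - [0,0,-0.04,0]
    - [0,0,-0.04,0]

```text
time: 9.02
ee_pos: [0.523, 0.0625, 0.0235]
eef_rot: [0.498, 0.501, -0.499, 0.502]
ft_force: [-0.6, -9.2, 3.4]
width: 0.0078
```

>>> drive_tool:
  motion:
    - [0,0,0,0]
    - [0,0,0,0]
    - [0,0,0,0]
    - [0,0,0,0]
  grip: 150

```text
time: 9.35
ee_pos: [0.5229, 0.0648, 0.0235]
eef_rot: [0.498, 0.502, -0.498, 0.502]
ft_force: [-0.3, 0.3, -0.2]
width: 0.027
```

>>> drive_tool:
  motion:
    - [-2,0,0,0]
    - [-5,0,0,0]
    - [-8,0,0,0]
    - [-8,0,-2,0]
    - [-8,1.5,-5.5,0]
    - [-8,3,-7.5,0]
    - [-8,3,-7.5,0]
    - [-8,3,-7.5,0]
  grip: 0

```text
time: 10.02
ee_pos: [0.5526, 0.1408, 0.1032]
eef_rot: [0.498, 0.502, -0.498, 0.502]
ft_force: [-0.4, 0.0, -0.6]
width: 0.0799
```

Run:
```python
from h import *
import json
s,p,M=st();print(p,s['width'],s['time'],s['ft_force'])
c=r.calibration('wrist');im=r.camera('wrist')[:,:,::-1];cv2.imwrite('pics/w9.png',im)
json.dump({k:np.array(v).tolist() for k,v in c.items()},open('w9.json','w'))
im=r.camera('scene')[:,:,::-1];crop(im,270,195,430,315,5,'sc9.png')
```

```text
[0.55257092 0.14077097 0.10321151] 0.07985806835612497 10.0167 [-0.35325709  0.03857815 -0.58337542]
```

View pics/w9.png

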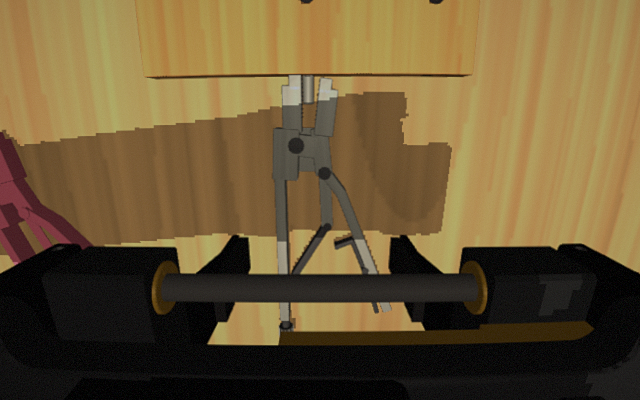

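View pics/sc9.png

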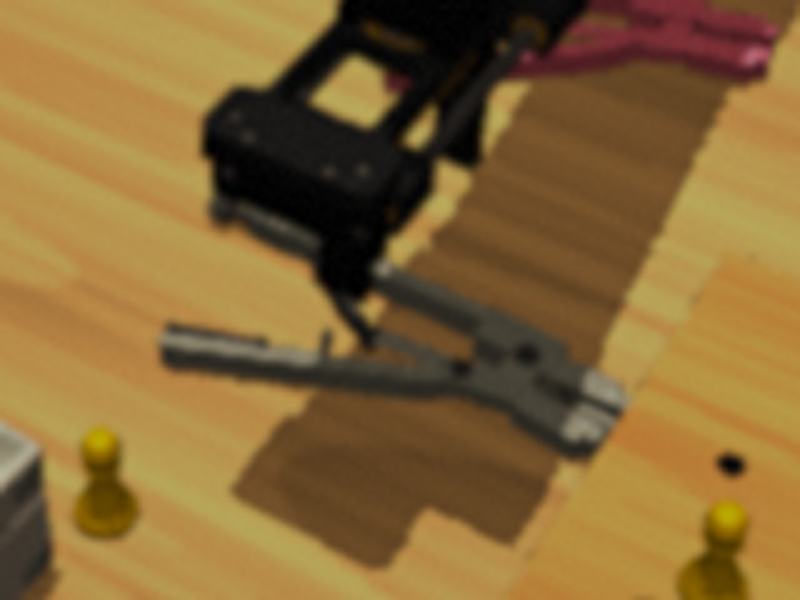

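The nose rests against the board with the dowel in the gap, at wrist (308,90). Next I measure the pliers' pose precisely from this picture.

Run:
```python
from h import *
im=cv2.imread('pics/w9.png');crop(im,260,65,360,140,8,'w9a.png');crop(im,255,125,395,245,5,'w9b.png')
```

```text
(no output)
```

View pics/w9a.png

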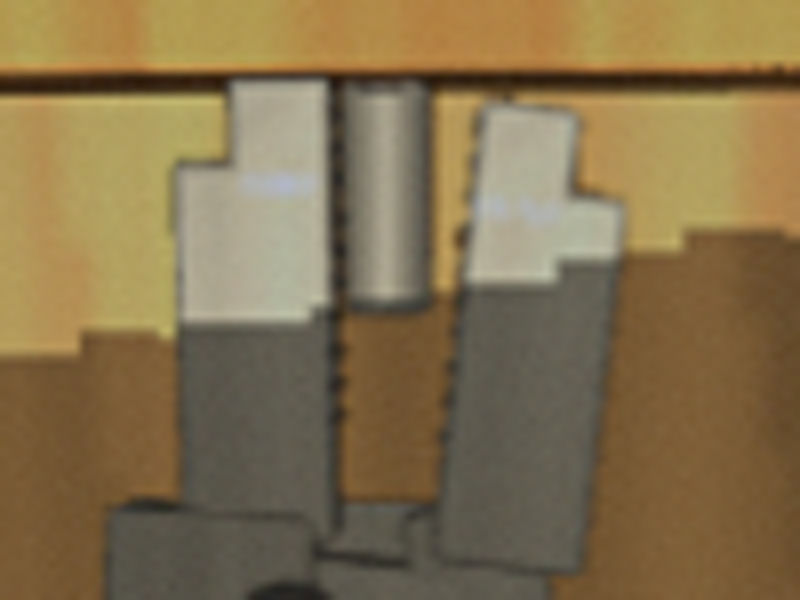

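View pics/w9b.png

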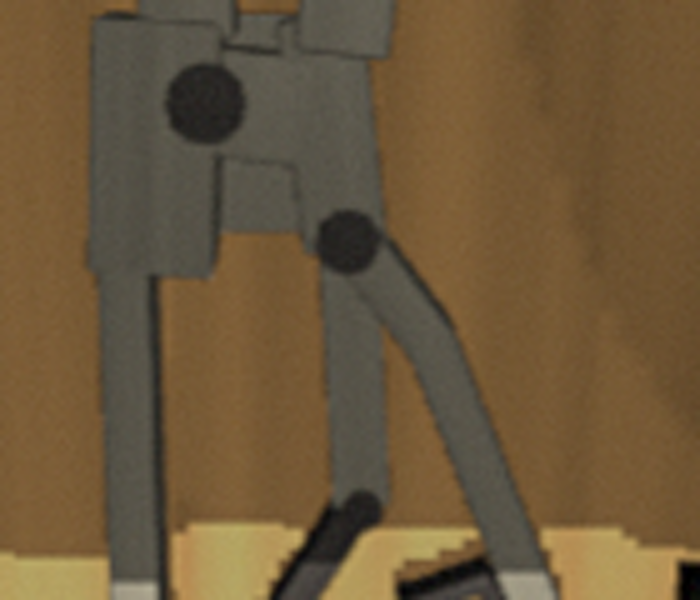

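Run:
```python
from h import *
import json
c={k:np.array(v) for k,v in json.load(open('w9.json')).items()}
A=lambda u,v,z=.017:P(c,260+u/8,65+v/8,z)
B=lambda u,v,z=.017:P(c,255+u/5,125+v/5,z)
pl=[(A(329,82),(115,4)),(B(348,241),(46,-13)),(B(152,275),(42,17)),(B(100,272),(42,25)),(B(110,583),None),(B(156,583),None),(B(452,325),None),(B(553,583),None),(A(388,305,.009),None),(A(386,92,.009),None)]
m=[(x,y) for x,y in pl if y]
W=np.array([x[:2] for x,_ in m])*1e3;L=np.array([y for _,y in m],float)
Lc=L-L.mean(0);Wc=W-W.mean(0)
th=np.arctan2((Lc[:,0]*Wc[:,1]-Lc[:,1]*Wc[:,0]).sum(),(Lc*Wc).sum());Rm=np.array([[np.cos(th),-np.sin(th)],[np.sin(th),np.cos(th)]])
t=W.mean(0)-Rm@L.mean(0);print('yaw',np.degrees(th),'origin',t);print((W-(L@Rm.T+t)).round(1))
for x,_ in pl: print(x.round(4),((x[:2]*1e3-t)@Rm).round(1))
o=t/1e3;a=np.degrees(th)
need(pw((10,-9),o,a,.0235),py(a))
```

```text
yaw 90.70881248340865 origin [545.3859344  127.15473089]
[[ 0.3  0.2]
 [-0.5  0.5]
 [ 0.  -0.6]
 [ 0.2 -0.1]]
[0.5402 0.2423 0.017 ] [115.2   3.7]
[0.5573 0.1738 0.017 ] [ 46.5 -12.5]
[0.5279 0.1684 0.017 ] [41.4 17. ]
[0.5201 0.1688 0.017 ] [41.9 24.8]
[0.5201 0.1182 0.017 ] [-8.7 25.4]
[0.5274 0.1182 0.017 ] [-8.7 18.1]
[0.5732 0.161  0.017 ] [ 33.5 -28.2]
[0.5907 0.1187 0.017 ] [ -9.  -45.2]
[0.545 0.224 0.009] [96.8 -0.9]
[0.5449 0.2423 0.009 ] [115.2  -0.9]
need [array([7.98, 0.21, 0.11]), np.float64(-0.08)] t 10.12
```

>>> drive_tool:
  motion:
    - [2.5,0.1,0.1,0]
    - [5,0.2,0.1,0]
    - [7,0.2,0.1,0]
    - [7.95,0.2,0.1,0]
    - [7.95,0.2,0.1,0]
    - [7.95,0.2,0.1,0]

```text
time: 10.62
ee_pos: [0.5546, 0.1374, 0.0245]
eef_rot: [0.499, 0.501, -0.499, 0.501]
ft_force: [-0.1, -0.6, 0.4]
width: 0.0868
```

Run:
```python
from h import *
s,p,M=st();print(p,s['width'],s['time'],s['ft_force'])
need(pw((10,-8),(.5454,.12715),90.7,.0235),py(90.7))
```

```text
[0.55457749 0.13743792 0.02448513] 0.08681209464225781 10.6167 [-0.09367566 -0.61544874  0.43565283]
need [array([ 0.1 , -0.13,  0.02]), np.float64(-0.08)] t 10.62
```

>>> drive_tool:
  motion:
    - [0.1,-0.13,0,0]
    - [0.1,-0.13,0,0]
    - [0.1,-0.13,0,0]
    - [0.1,-0.13,0,0]
    - [0.1,-0.13,0,0]
  grip: 60
  force: 5

```text
time: 11.03
ee_pos: [0.5528, 0.1383, 0.0234]
eef_rot: [0.498, 0.502, -0.499, 0.501]
ft_force: [-4.3, 0.1, 4.2]
width: 0.068
```

>>> drive_tool:
  motion:
    - [0,0,0,0]
    - [0,0,0,0]
    - [0,0,0,0]
    - [0,0,0,0]
  grip: 80

```text
time: 11.37
ee_pos: [0.5525, 0.1382, 0.0231]
eef_rot: [0.498, 0.502, -0.499, 0.501]
ft_force: [-5.3, -0.6, 5.4]
width: 0.0664
```

>>> drive_tool:
  motion:
    - [-0.05,-0.05,0,0]
    - [-0.05,-0.05,0,0]
    - [-0.05,-0.05,0,0]

```text
time: 11.62
ee_pos: [0.5527, 0.138, 0.0233]
eef_rot: [0.498, 0.502, -0.499, 0.502]
ft_force: [-0.5, 0.7, -3.1]
width: 0.0647
```

Run:
```python
from h import *
s,p,M=st();print(p,s['width'],s['time'],s['ft_force'],s['torque'])
c=r.calibration('wrist');im=r.camera('wrist')[:,:,::-1];cv2.imwrite('pics/w10.png',im)
```

```text
[0.55266758 0.13801972 0.02329179] 0.06473015362333347 11.6167 [-0.45629541  0.70877025 -3.14538709] [-0.11200155  0.16629708  0.07793557]
```

View pics/w10.png

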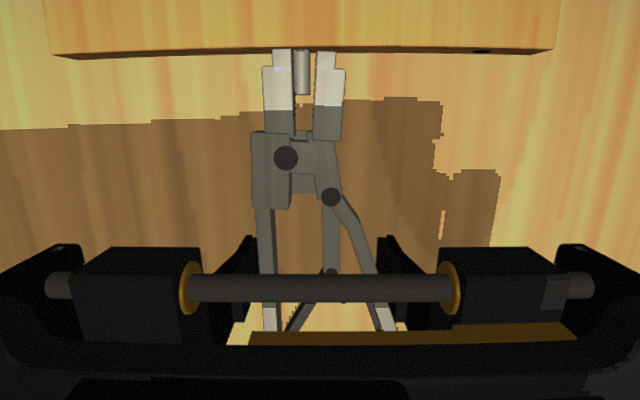

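>>> drive_tool:
  motion:
    - [0,-0.05,0,0]
    - [0,-0.12,0,0]
    - [0,-0.12,0,0]
  grip: 72
  force: 14

```text
time: 11.92
ee_pos: [0.5516, 0.138, 0.0235]
eef_rot: [0.499, 0.501, -0.498, 0.502]
ft_force: [0.4, -0.9, -2.1]
width: 0.0624
```

>>> drive_tool:
  motion:
    - [0,-0.07,0,0]
    - [0,-0.14,0,0]
    - [0,-0.14,0,0]
  grip: 80

```text
time: 12.17
ee_pos: [0.5501, 0.138, 0.0236]
eef_rot: [0.499, 0.501, -0.498, 0.502]
ft_force: [-0.2, -0.6, -1.3]
width: 0.0602
```

>>> drive_tool:
  motion:
    - [0,-0.07,0,0]
    - [0,-0.14,0,0]
    - [0,-0.14,0,0]
  grip: 88

```text
time: 12.42
ee_pos: [0.5487, 0.1379, 0.0236]
eef_rot: [0.499, 0.501, -0.499, 0.501]
ft_force: [-0.3, -1.1, -0.7]
width: 0.0572
```

>>> drive_tool:
  motion:
    - [0,-0.07,0,0]
    - [0,-0.14,0,0]
    - [0,-0.14,0,0]
  grip: 96

```text
time: 12.67
ee_pos: [0.5472, 0.1379, 0.0236]
eef_rot: [0.498, 0.502, -0.499, 0.501]
ft_force: [-0.1, -2.3, -0.8]
width: 0.055
```

Run:
```python
from h import *
s,p,M=st();print(p,s['width'],s['time'],s['ft_force'],s['torque'])
c=r.calibration('wrist');im=r.camera('wrist')[:,:,::-1];cv2.imwrite('pics/w11.png',im)
```

```text
[0.54724444 0.13787522 0.02359139] 0.05499989552902999 12.6667 [-0.11260906 -2.29967314 -0.80313386] [-0.65358714  0.26430333 -0.08455518]
```

View pics/w11.png

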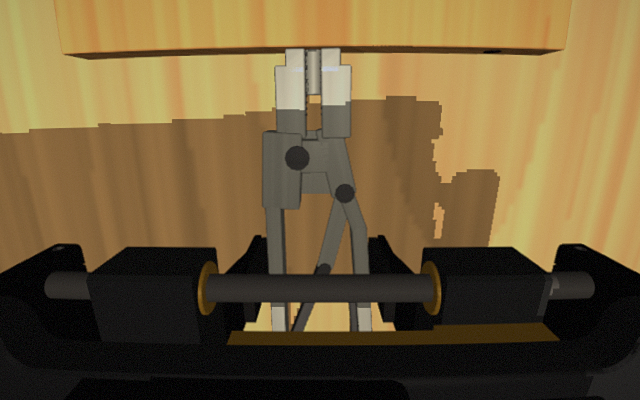

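The jaws are closing around the dowel (313,75) and the nose is still on the board at v≈48.

>>> drive_tool:
  motion:
    - [0,-0.07,0,0]
    - [0,-0.13,0,0]
    - [0,-0.13,0,0]
  grip: 104
  force: 16

```text
time: 12.97
ee_pos: [0.5458, 0.1382, 0.0235]
eef_rot: [0.498, 0.502, -0.498, 0.501]
ft_force: [-2.4, 0.0, 0.8]
width: 0.0519
```

>>> drive_tool:
  motion:
    - [0,-0.05,0,0]
    - [0,-0.1,0,0]
    - [0,-0.1,0,0]
  grip: 112
  force: 18

```text
time: 13.22
ee_pos: [0.5449, 0.1383, 0.0235]
eef_rot: [0.498, 0.502, -0.498, 0.502]
ft_force: [-0.9, -1.1, -0.4]
width: 0.05
```

>>> drive_tool:
  motion:
    - [0,0,0,0]
    - [0,0,0,0]
    - [0,0,0,0]
    - [0,0,0,0]
    - [0,0,0,0]
  grip: 130
  force: 25

```text
time: 13.63
ee_pos: [0.5449, 0.1383, 0.0235]
eef_rot: [0.498, 0.502, -0.498, 0.501]
ft_force: [-1.5, -0.5, -0.8]
width: 0.0497
```

Run:
```python
from h import *
s,p,M=st();print(p,s['width'],s['time'],s['ft_force'],s['torque'])
c=r.calibration('wrist');im=r.camera('wrist')[:,:,::-1];cv2.imwrite('pics/w12.png',im);crop(im,220,35,420,185,4,'w12a.png')
```

```text
[0.54491817 0.13828775 0.02346616] 0.04966294360562664 13.6333 [-1.51119379 -0.51466397 -0.78162889] [-0.16173515  0.54968956 -0.05805896]
```

View pics/w12a.png

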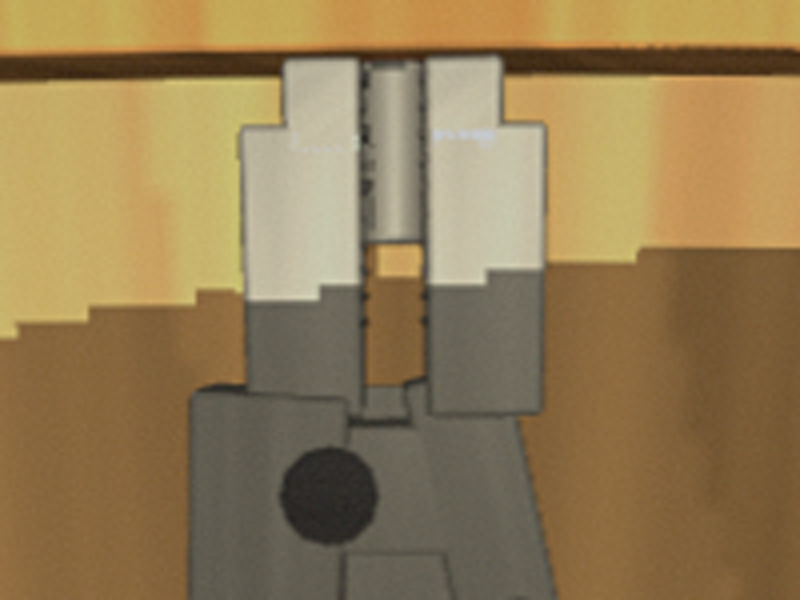

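>>> drive_tool:
  motion:
    - [0,0,0,0]
    - [0,0,0.05,0]
    - [0,0,0.1,0]
    - [0,0,0.2,0]
    - [0,0,0.3,0]
    - [0,0,0.4,0]
    - [0,0,0.5,0]
    - [0,0,0.6,0]
  force: 40

```text
time: 14.35
ee_pos: [0.5453, 0.1359, 0.0237]
eef_rot: [0.499, 0.503, -0.496, 0.502]
ft_force: [-0.6, 12.9, -4.8]
width: 0.0492
```

Run:
```python
from h import *
s,p,M=st();print(p,s['width'],s['time'],s['ft_force'],s['torque'],M[:,2])
c=r.calibration('wrist');im=r.camera('wrist')[:,:,::-1];crop(im,220,20,420,170,4,'w13a.png')
```

```text
[0.5452633  0.13594973 0.02369903] 0.049198454350791815 14.35 [-0.61224695 12.88016797 -4.77445387] [2.57708534 0.11949836 0.00962473] [ 0.00922465 -0.99994909 -0.00408825]
```

View pics/w13a.png

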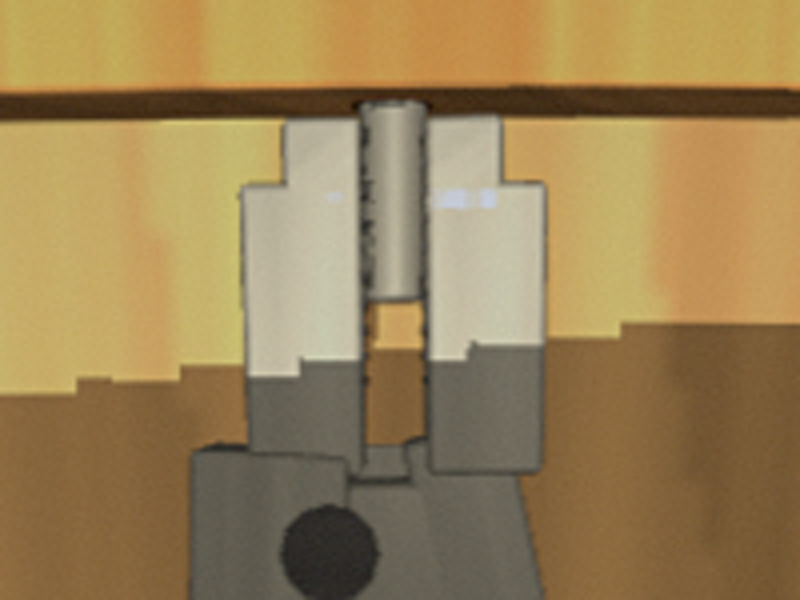

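The dowel is coming out with the jaws, at 12.9 N straight along the hole. I keep drawing.

>>> drive_tool:
  motion:
    - [0,0,0.15,0]
    - [0,0,0.3,0]
    - [0,0,0.45,0]
    - [0,0,0.6,0]
    - [0,0,0.75,0]
    - [0,0,0.9,0]
    - [0,0,1.05,0]
    - [0,0,1.2,0]
    - [0,0,1.4,0]
    - [0,0,1.6,0]
    - [0,0,1.8,0]
    - [0,0,2.0,0]
    - [0,0,2.2,0]
    - [0,0,2.4,0]
    - [0,0,2.6,0]
    - [0,0,2.8,0]
    - [0,0,3.0,0]
    - [0,0,3.0,0]

```text
time: 15.9
ee_pos: [0.5453, 0.1013, 0.0235]
eef_rot: [0.499, 0.501, -0.499, 0.501]
ft_force: [0.8, -1.0, -3.6]
width: 0.049
```

Run:
```python
from h import *
s,p,M=st();print(p,s['width'],s['time'],s['ft_force'],s['torque'],M[:,2])
c=r.calibration('wrist');im=r.camera('wrist')[:,:,::-1];cv2.imwrite('pics/w14.png',im)
```

```text
[0.54527897 0.10133573 0.02353433] 0.049001651416056294 15.9 [ 0.75261286 -0.97578679 -3.64335042] [-0.33006713  0.04225498 -0.05191532] [ 5.53410490e-03 -9.99984644e-01  2.92293305e-04]
```

View pics/w14.png

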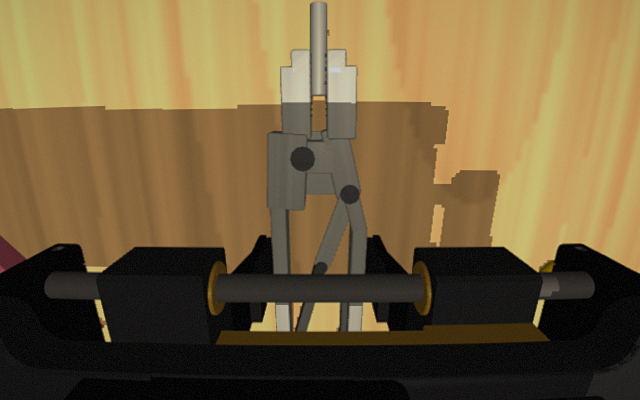

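The dowel is fully out, at wrist (318,5)-(318,95), and locked in the jaws. I back off a little more, then let go and move up to find the lever.

>>> drive_tool:
  motion:
    - [0,0,0.2,0]
    - [0,0,0.5,0]
    - [0,0,0.8,0]
    - [0,0,1.0,0]
    - [0,0,1.0,0]
    - [0,0,1.0,0]

```text
time: 16.45
ee_pos: [0.5453, 0.0915, 0.0235]
eef_rot: [0.498, 0.501, -0.499, 0.501]
ft_force: [-0.5, -0.3, -2.4]
width: 0.0495
```

>>> drive_tool:
  motion:
    - [0,0,0,0]
    - [0,0,0,0]
    - [0,0,0,0]
    - [0,0,0,0]
    - [0,0,0,0]
  grip: 60

```text
time: 16.87
ee_pos: [0.5455, 0.0923, 0.0237]
eef_rot: [0.499, 0.502, -0.498, 0.502]
ft_force: [0.0, 0.1, 0.3]
width: 0.0657
```

>>> drive_tool:
  motion:
    - [-2,0,0,0]
    - [-5,0,0,0]
    - [-8,0,0.5,0]
    - [-8,1,2,0]
    - [-8,1.8,3,0]
    - [-8,1.8,3,0]
    - [-8,1.8,3,0]
  grip: 110

```text
time: 17.45
ee_pos: [0.5635, 0.0618, 0.1035]
eef_rot: [0.499, 0.501, -0.499, 0.501]
ft_force: [0.5, 0.2, 0.2]
width: 0.0496
```

Run:
```python
from h import *
import json
s,p,M=st();print(p,s['width'],s['time'],s['ft_force'])
c=r.calibration('wrist');im=r.camera('wrist')[:,:,::-1];cv2.imwrite('pics/w15.png',im)
json.dump({k:np.array(v).tolist() for k,v in c.items()},open('w15.json','w'))
crop(im,240,0,400,120,5,'w15a.png');crop(im,240,120,400,240,5,'w15b.png')
```

```text
[0.56352307 0.06182332 0.10348303] 0.04957352114047396 17.45 [0.46531675 0.19483317 0.22209923]
```

View pics/w15.png

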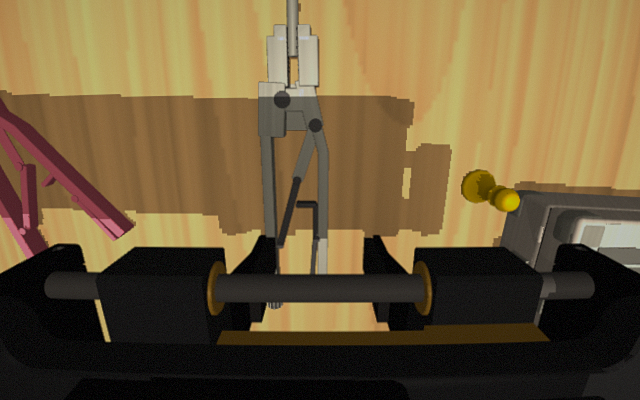

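View pics/w15a.png

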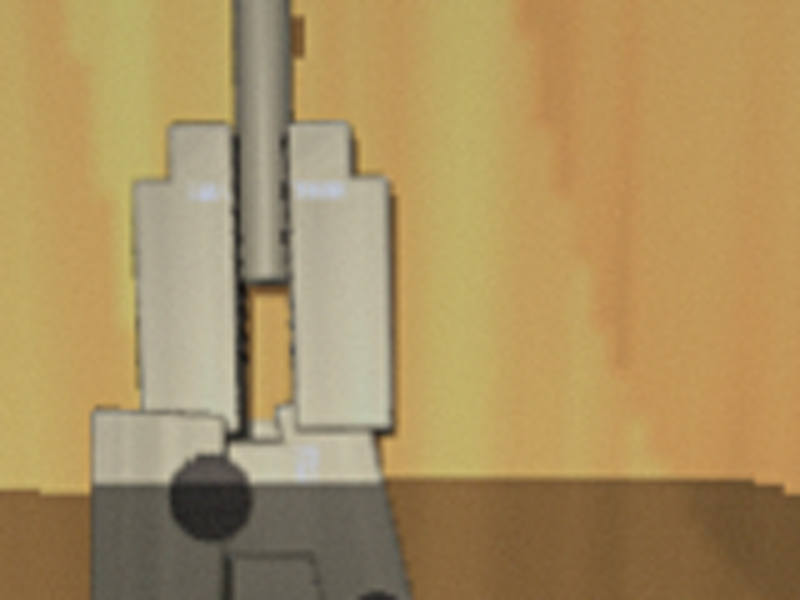

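View pics/w15b.png

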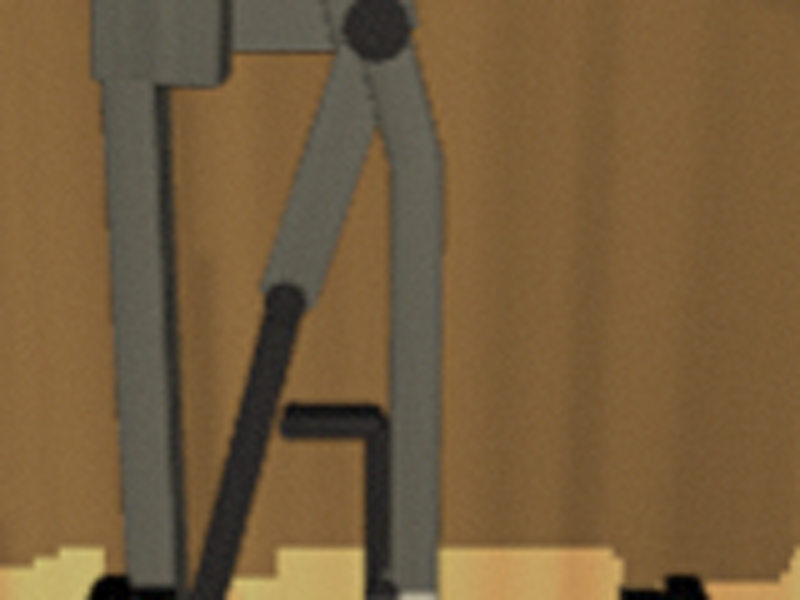

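Run:
```python
from h import *
import json
c={k:np.array(v) for k,v in json.load(open('w15.json')).items()}
A=lambda u,v,z=.017:P(c,240+u/5,0+v/5,z)
B=lambda u,v,z=.017:P(c,240+u/5,120+v/5,z)
pl=[(A(232,124),(115,4)),(B(377,30-2),(46,-13)),(B(158,86),(42,17)),(B(102,82),(42,25)),(B(124,590),None),(B(178,590),None),(B(443,200),None),(B(438,590),None),(B(366,590),None),(A(264,280,.009),None)]
m=[(x,y) for x,y in pl if y]
W=np.array([x[:2] for x,_ in m])*1e3;L=np.array([y for _,y in m],float)
Lc=L-L.mean(0);Wc=W-W.mean(0)
th=np.arctan2((Lc[:,0]*Wc[:,1]-Lc[:,1]*Wc[:,0]).sum(),(Lc*Wc).sum());Rm=np.array([[np.cos(th),-np.sin(th)],[np.sin(th),np.cos(th)]])
t=W.mean(0)-Rm@L.mean(0);print('yaw',np.degrees(th),'origin',t);print((W-(L@Rm.T+t)).round(1))
for x,_ in pl: print(x.round(4),((x[:2]*1e3-t)@Rm).round(1))
o=t/1e3;a=np.degrees(th);need(pw((-74,-17.5),o,a,.0235),py(a))
```

```text
yaw 91.79392165355983 origin [548.84744398  80.93605642]
[[ 0.8 -0.4]
 [ 1.   2.1]
 [-0.8 -1.3]
 [-1.  -0.4]]
[0.542  0.1954 0.017 ] [114.6   3.2]
[0.5614 0.1294 0.017 ] [ 48.  -14.1]
[0.5297 0.1211 0.017 ] [40.8 17.9]
[0.5216 0.1217 0.017 ] [41.6 26. ]
[0.5212 0.0423 0.017 ] [-37.8  28.8]
[0.5299 0.0423 0.017 ] [-38.   20.2]
[0.5712 0.1046 0.017 ] [ 23.  -23.1]
[0.5712 0.0425 0.017 ] [-39.1 -21.1]
[0.5598 0.0425 0.017 ] [-38.8  -9.7]
[0.5454 0.1771 0.009 ] [96.2  0.5]
need [array([7.97, 0.53, 5.51]), np.float64(-0.29)] t 17.5
```

Run:
```python
from h import *
need(pw((-74,-17.5),(.5462,.080),90.2,.0235),py(90.2))
```

```text
need [array([7.97, 0.06, 5.65]), np.float64(0.03)] t 17.5
```

>>> drive_tool:
  motion:
    - [0,0,2,0]
    - [0,0.05,4,0]
    - [1,0.05,5.6,0]
    - [3,0.05,5.65,0]
    - [4.5,0.05,5.65,0]
    - [4.5,0.05,5.65,0]
    - [4.5,0.05,5.65,0]
  grip: 175

```text
time: 18.08
ee_pos: [0.5636, 0.0065, 0.058]
eef_rot: [0.498, 0.502, -0.499, 0.501]
ft_force: [0.8, 0.2, -0.0]
width: 0.0276
```

Run:
```python
from h import *
s,p,M=st();print(p,s['width'],s['time'])
need(pw((-74,-17.5),(.5462,.080),90.2,.0235),py(90.2))
c=r.calibration('wrist');im=r.camera('wrist')[:,:,::-1]
crop(im,220,140,420,290,4,'w16.png')
```

```text
[0.56355716 0.00648829 0.05798054] 0.02759756720418113 18.0833
need [array([3.45, 0.05, 0.04]), np.float64(0.04)] t 18.08
```

View pics/w16.png

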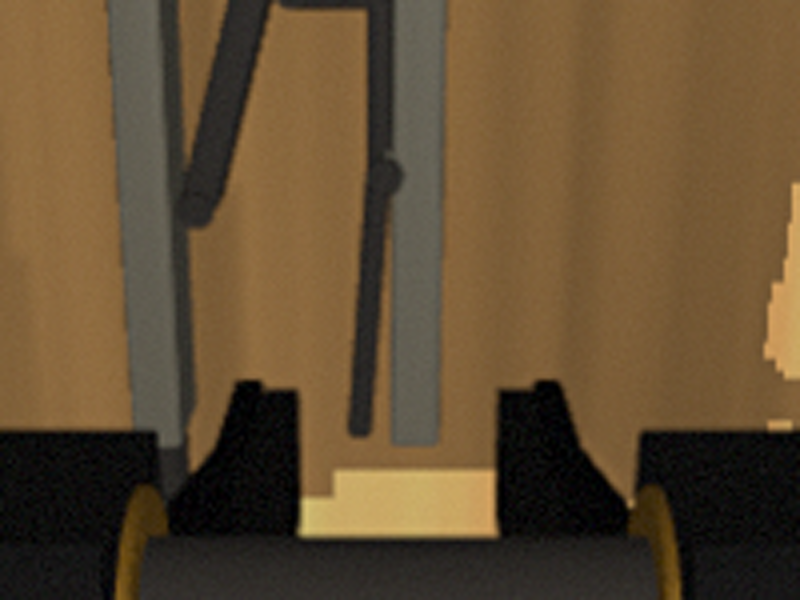

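The lever (360,430) and the handle (415,440) are centred between the fingers (298 and 498). The inner fingertip clears the fixed handle (185). Going down.

>>> drive_tool:
  motion:
    - [1,0.05,0,0]
    - [2,0.05,0,0]
    - [3,0.05,0,0]
    - [3.4,0.05,0,0]
    - [3.4,0.05,0,0]

```text
time: 18.55
ee_pos: [0.5639, 0.0056, 0.023]
eef_rot: [0.498, 0.502, -0.499, 0.501]
ft_force: [-0.6, 0.0, -0.2]
width: 0.0274
```

>>> drive_tool:
  motion:
    - [0,0,0,0]
    - [0,0,0,0]
    - [0,0,0,0]
    - [0,0,0,0]
    - [0,0,0,0]
    - [0,0,0,0]
  grip: 255
  force: 5

```text
time: 19.05
ee_pos: [0.5652, 0.0056, 0.0249]
eef_rot: [0.499, 0.501, -0.498, 0.502]
ft_force: [0.6, -1.1, 0.7]
width: 0.0123
```

Run:
```python
from h import *
s,p,M=st();print(p,s['width'],s['time'],s['ft_force'])
c=r.calibration('wrist');im=r.camera('wrist')[:,:,::-1];cv2.imwrite('pics/w17.png',im)
```

```text
[0.5652386  0.00557901 0.02485122] 0.012272746027119055 19.05 [ 0.55173962 -1.08699468  0.73071937]
```

View pics/w17.png

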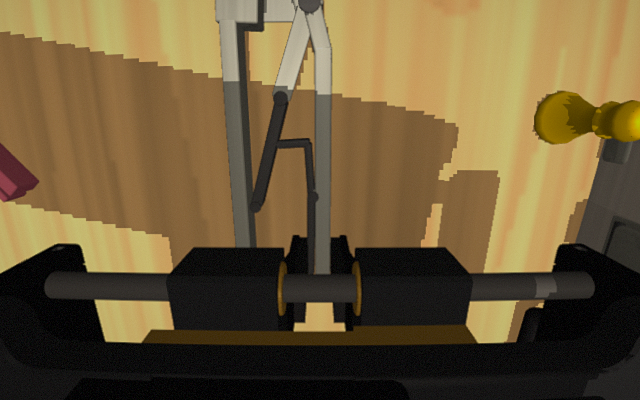

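The lever has met the link and the width is 12.3 mm. It is still locked, so I raise the pinch force.

>>> drive_tool:
  motion:
    - [0,0,0,0]
    - [0,0,0,0]
    - [0,0,0,0]
    - [0,0,0,0]
  force: 12

```text
time: 19.43
ee_pos: [0.5649, 0.0056, 0.0246]
eef_rot: [0.498, 0.502, -0.498, 0.502]
ft_force: [1.6, -1.1, 1.2]
width: 0.0083
```

Run:
```python
from h import *
s,p,M=st();print(p,s['width'],s['time'],s['ft_force'])
c=r.calibration('wrist');im=r.camera('wrist')[:,:,::-1];cv2.imwrite('pics/w18.png',im)
```

```text
[0.56494681 0.00560702 0.02459534] 0.008300831951922044 19.4333 [ 1.60349124 -1.11284296  1.16898732]
```

View pics/w18.png

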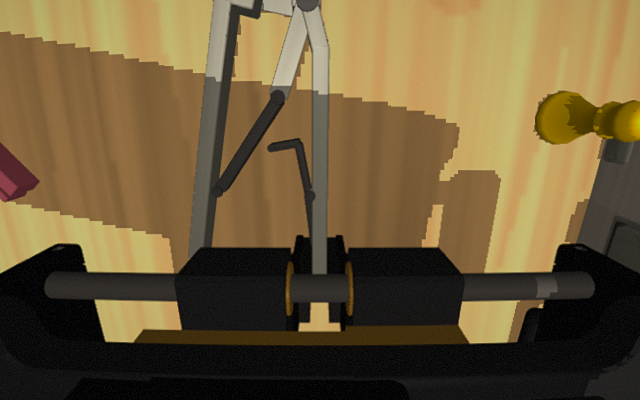

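>>> drive_tool:
  motion:
    - [0,0.2,0,0]
    - [0,0.4,0,-0.2]
    - [0,0.6,0,-0.4]
    - [0,0.8,0,-0.6]
    - [0,1.0,0,-0.8]
    - [0,1.2,0,-1.0]
    - [0,1.2,0,-1.0]

```text
time: 20.07
ee_pos: [0.5772, 0.0059, 0.0245]
eef_rot: [0.476, 0.523, -0.476, 0.523]
ft_force: [-0.8, -0.3, 0.3]
width: 0.0082
```

Run:
```python
from h import *
s,p,M=st();print(p,s['width'],s['time'],s['ft_force'])
im=r.camera('scene')[:,:,::-1];cv2.imwrite('pics/w19s.png',im[150:350,220:460].repeat(3,0).repeat(3,1))
c=r.calibration('wrist');im=r.camera('wrist')[:,:,::-1];cv2.imwrite('pics/w19.png',im)
```

```text
[0.57719208 0.00588775 0.02447021] 0.00820442864263688 20.0667 [-0.75123505 -0.33185914  0.31547221]
```

View pics/w19.png

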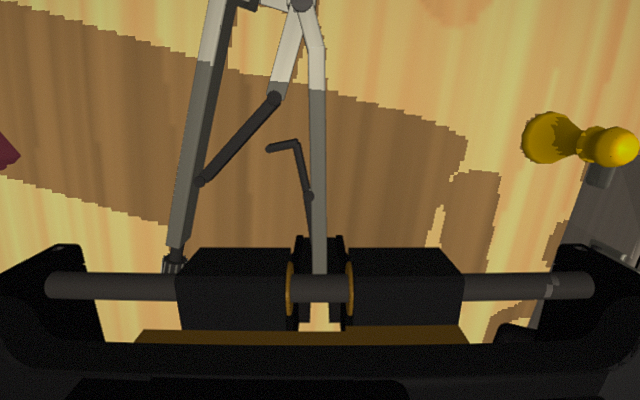

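View pics/w19s.png

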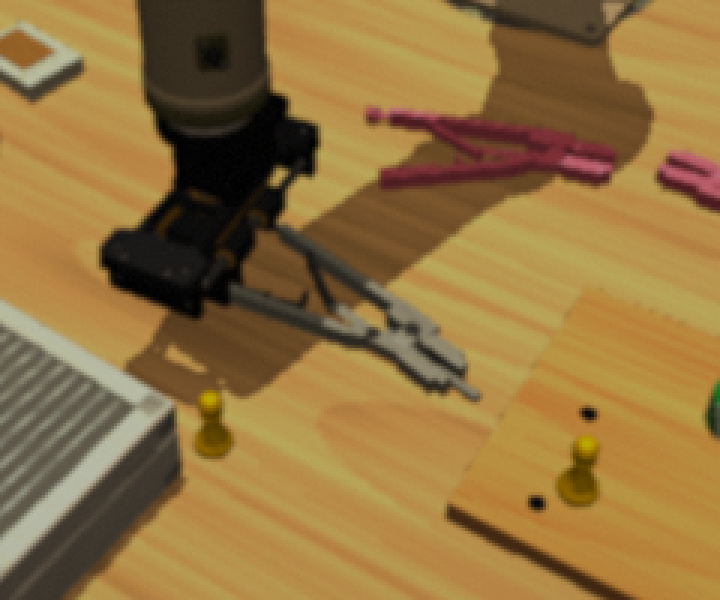

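The lever tripped and the pliers have swung open. I let go and lift off.

>>> drive_tool:
  motion:
    - [0,0,0,0]
    - [0,0,0,0]
    - [0,0,0,0]
    - [0,0,0,0]
  grip: 190

```text
time: 20.5
ee_pos: [0.5771, 0.0061, 0.0247]
eef_rot: [0.476, 0.523, -0.476, 0.523]
ft_force: [0.9, 0.4, 0.4]
width: 0.0207
```

>>> drive_tool:
  motion:
    - [0,0,0,0]
    - [0,0,0,0]
    - [0,0,0,0]
    - [0,0,0,0]
  grip: 140

```text
time: 20.83
ee_pos: [0.5767, 0.0057, 0.0244]
eef_rot: [0.476, 0.523, -0.476, 0.523]
ft_force: [-0.4, -1.0, -0.8]
width: 0.0369
```

Run:
```python
from h import *
s,p,M=st();print(p,s['width'],s['time'],s['ft_force'])
c=r.calibration('wrist');im=r.camera('wrist')[:,:,::-1];cv2.imwrite('pics/w20.png',im)
```

```text
[0.57670594 0.00570345 0.02443258] 0.036910406781412976 20.8333 [-0.38963048 -0.96613461 -0.78201182]
```

View pics/w20.png

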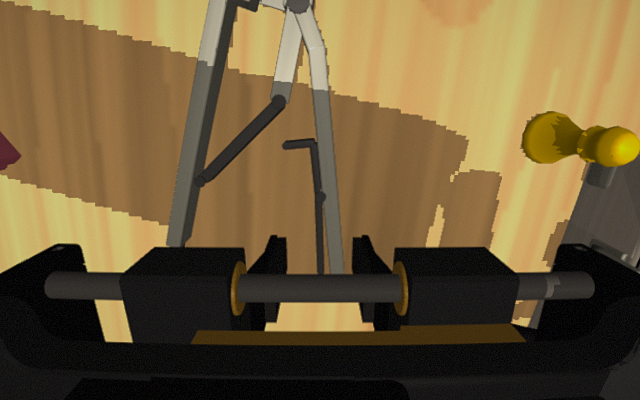

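Clear of contact. Lift away.

>>> drive_tool:
  motion:
    - [-1,0,0,0]
    - [-3,0,0,0]
    - [-6,0,0,0]
    - [-10,0,0,0]
    - [-14,0,0,0]
    - [-18,0,0,0]
    - [-21,0,-1,0]
    - [-24,0,-2,0]
    - [-24,0,-2,0]
    - [-24,0,-2,0]

```text
time: 21.72
ee_pos: [0.5756, 0.0261, 0.2668]
eef_rot: [0.477, 0.522, -0.475, 0.524]
ft_force: [-0.1, -0.3, -1.4]
width: 0.0396
```

Run:
```python
from h import *
import json
s,p,M=st();print(p,s['width'],s['time'],s['ft_force'])
c=r.calibration('wrist');im=r.camera('wrist')[:,:,::-1];cv2.imwrite('pics/w21.png',im);crop(im,240,20,400,140,5,'w21a.png')
json.dump({k:np.array(v).tolist() for k,v in c.items()},open('w21.json','w'))
im=r.camera('scene')[:,:,::-1];crop(im,270,185,440,315,4,'sc21.png')
```

```text
[0.57561739 0.02612327 0.26676832] 0.039638703632804306 21.7167 [-0.12898298 -0.33670517 -1.4304196 ]
```

View pics/w21.png

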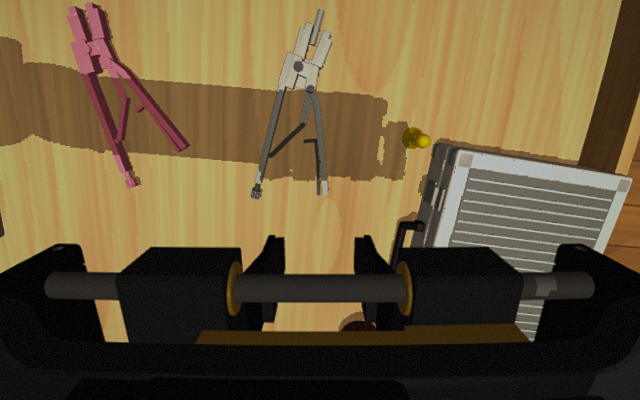

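View pics/w21a.png

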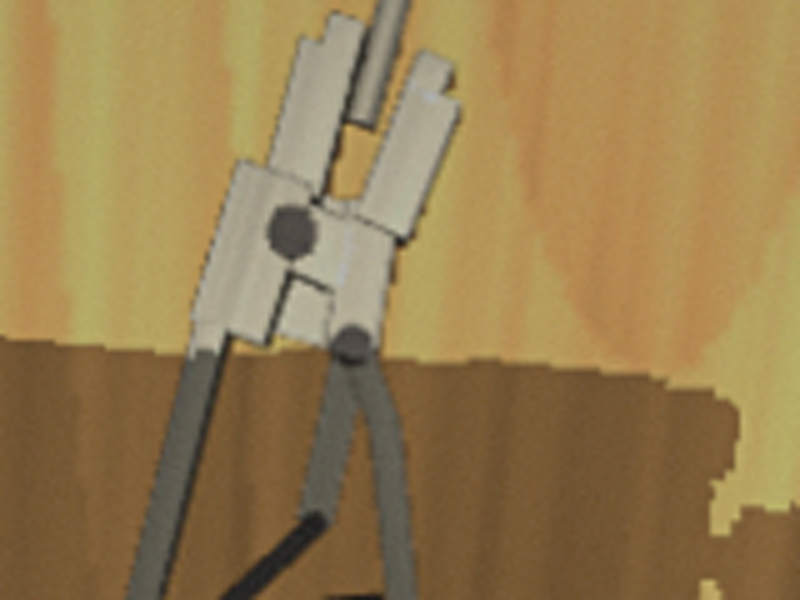

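View pics/sc21.png

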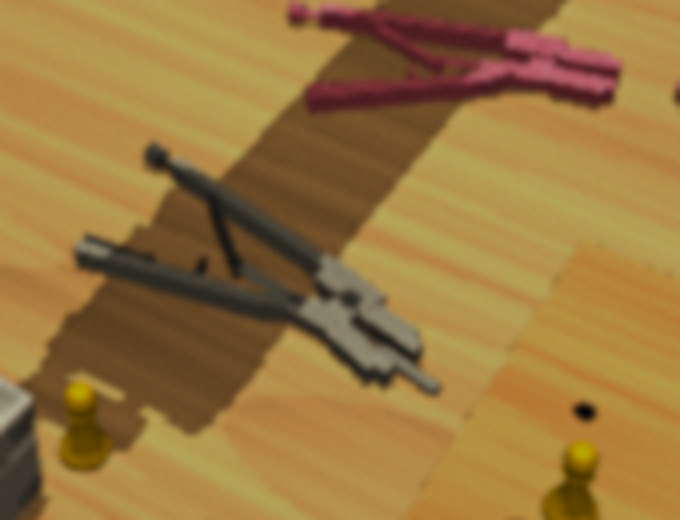

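Run:
```python
from h import *
import json
c={k:np.array(v) for k,v in json.load(open('w21.json')).items()}
A=lambda u,v,z=.017:P(c,240+u/5,20+v/5,z)
f=A(193,350)-A(130,595);m=A(402,440)-A(416,595)
an=lambda d:np.degrees(np.arctan2(d[1],d[0]));print(an(f),an(m),an(m)-an(f))
print('dowel near end',A(362,125,.004),'far', P(c,320,10,.004))
print('near wide', np.linalg.norm(A(348,118,.004)-A(377,128,.004)))
```

```text
78.45661321668591 100.76317930413342 22.306566087447507
dowel near end [0.55510214 0.1791381  0.004     ] far [0.56055455 0.21804234 0.004     ]
near wide 0.00726839997802912
```

Run:
```python
from h import *
s=r.read_state();print(s['time'],s['ft_force'])
print(r.close_job())
```

```text
21.8167 [-0.54876027 -0.90853547  0.45998618]
the job is handed in; nothing more can be done
None
```

The dowel is out and lying on the shelf between the jaws of the open pliers. I handed the job in at 21.8 s of the allowed 72 s. The hand-in gives no verdict, so the checks below are my own measurements.

**What I did:**
1. I gripped the fixed handle and slid the open pliers over the dowel, pressing the nose on the board at about 7–9 N measured at the wrist.
2. I squeezed the handles in steps from about 65 to 50 mm, following the fixed handle, until they locked. In the picture the nose was still against the board.
3. I drew the dowel straight back about 46 mm, with about 13 N pull at the one reading taken while it was still in the hole.
4. I pinched the release lever. It tripped once I raised the pinch force from 5 to 12 N. I let the handle swing out and lifted clear.

**Last checks:**
- **Handles:** about 22° apart, which is fully open.
- **Dowel:** its middle is about 44 mm in front of the board's end.
- **Pliers:** they look flat on the shelf.
- **Bystanders:** the hand never went near them. The chip stack, bowl, card box and dice cup were mostly outside the final views, so I did not check them there.
- **Robot:** about 24 cm up and touching nothing.

**Not directly measured:** the contact force between pliers and dowel, and the force between nose and board, which I only judged from the wrist sensor. No check failed. One pose fit, after the pull, gave a yaw about 1.5° off the visible handle edges, so I used the edges instead.

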